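Kit and book in a door's access devices

ROBOT

A 7-joint arm with a two-finger parallel gripper is mounted at the origin on the work surface. World frame = base frame: x ahead of the robot, y to its left, z up, the work surface at z = 0. Lengths are in mm, angles in rad, forces in N, time in s.
With the tool pointing down it reaches from about 425 to 1025 mm from the base axis. Payload 3.6 kg.
Tool frame: the origin (TCP) lies at the very end of the fingers, on their centre line; the grasp point (between the pads) lies 19 mm behind it (manip.grasp_offset is the distance from the TCP to the grasp point, in mm); z points along the fingers, y is the line along which they close (so a half turn about z gives the same grasp; the last joint's range is limited). The gripper opens to 85 mm and grips with 20 to 120 N. Pads are 22 mm wide; open, the fingers measure 114 mm over their backs; the gripper's body (76 mm by 85 mm) begins 54 mm behind the grasp point. The pads swing forward as they close: fully open they stand 13 mm farther back than shut.
Start: joints at [-1.377, 0.591, 0.048, 1.609, -0.033, 0.943, -0.034], TCP at [205.782, 695.186, 231.302] pointing down, gripper open.
Joint ranges: [-2.69, 2.69], [-0.47, 2.24], [-1.27, 1.36], [0.19, 2.51], [-1.53, 4.68], [0.08, 2.07], [-3.09, 3.09]. Speed limits (rad/s): [2.57, 2.57, 3.14, 3.14, 3.14, 3.14, 3.14].

INTERFACE

Orientations are given as a rotation vector (axis times angle).
In Python, from bench import manip, grab_frame, get_calibration gives the robot as it stands.
- The arm moves only by the shell command python3 -m crank 'ROWS'. ROWS is JSON, a list of rows, each a list of 3 entries, a list of its own where there are three numbers: the turn, a rotation vector about the tool's x, y, z in degrees, then the shift along the tool's x, y, z in mm, then the opening, from 0 (shut) to 1 (fully open). In form: [[[ax, ay, az], [dx, dy, dz], jaw], ...]. A call has exactly 8 rows; each row is the pose to reach, as a shift and turn from the pose commanded when the call began, along the tool's axes at that moment; what a row does not reach only later rows make up. A row lasts 1/10 s, in which the tool goes at most 50 mm and 8.59 degrees, less where a joint would pass 70% of its speed; a pose out of reach is approached as far as the arm can. A call with a gripper value outside its range is refused whole. The fingers move at their own pace and stop on an object; the grip force is fixed at half the most. Time passes only in rows, so rows that repeat a pose let the fingers close, or fill a call up. It gives the time, the measured TCP pose, the force, the opening and the grip force at its end, in the units of the state.
- manip.sense(): the state, without advancing time (a new reading comes with each control period).
- grab_frame(name): name is "scene" or "top" or "wrist"; returns the picture (384x512x3 uint8, blue, green, red); there is no depth.
- get_calibration(name): a dict with "fovy" (degrees; the focal length in pixels is half the picture's height over the tangent of half this angle, whatever the lens; pixels are square), "cx", "cy" (the principal point, pixels), "extrinsics" (4x4, takes a point from camera to world coordinates). Camera axes: x right, y down, z forward; pixel columns grow to the right and rows downward; lengths in mm; the calibration is good to about 2 mm. A picture is of the moment at which its call begins: read the wrist's pose just before it. get_calibration takes no time and is no camera call; for the wrist camera it gives the pose at the moment of the call.
- manip.hand_in(): hands the job in; it is judged then, once.
The state is a dict: "clock": time; "joint_pos": joint angles; "joint_vel": joint speeds; "effort": joint torques, N m; "ee_pos": TCP position; "orientation": TCP orientation; "ft_force": force on the tool from outside, world axes, zero at the start; "ft_torque": the same for the moment, N m; "grip_width": finger opening in mm; "gripper_force": force on a finger pad.
Only numpy, scipy, OpenCV 4.12 (cv2) and the standard library are available. Lean on these libraries where they do the work, as an engineer would, in place of code of your own. Each camera call takes 0.05 s, during which the arm holds its last target. There are 200 camera calls.

TASK

Make up the access kit for one office door: seat every device lying on the table flat and square, right down in the pocket of the grey tray that is shaped for it, label side up. When all are in, take the barcode scanner from its cradle and book the devices in, in the order of the pockets from the robot's left to right: hold it still over each device's label for about two seconds, pointing straight at it from about 10 cm. Then put the scanner back properly in its cradle, leave every device fully home in its pocket, and do not disturb the other things on the table.

Things in the scene. Friction and masses are not known exactly. Their poses are not given: they have to be found in the camera images.
- kit_tray: grey kit tray, 152 (x) x 340 (y) x 20 mm, fixed; origin under its centre, at table height. Four yellow-floored pockets, 12 mm deep, long side along x, each 3 mm longer and wider than its device, mouth chamfered 2 mm; from +y to -y (robot's left to right): card reader, door controller, motion sensor, power supply. A 13 mm carry lug at each end.
- reader: card reader: black, with a blue light bar across one end; block 104 x 44 x 28 mm (x, y, z), about 160 g, lying label up; absent in some runs. Origin: centre of its underside; z out of the label side.
- reader_label (a point): centre of the white barcode label (34 x 22 mm) on top of the card reader: on its centre line, 15 mm from the middle towards -x, 28 mm above its underside
- reader_pocket (a point): centre of the floor of the card reader's pocket (107 x 47 mm; its device fits end for end either way); axes as the tray's
- controller: door controller: orange, with a row of green screw terminals down both long sides (they stand 2 mm proud of the top, seen only); block 90 x 58 x 34 mm (x, y, z), about 200 g, lying label up; absent in some runs. Origin: centre of its underside; z out of the label side.
- controller_label (a point): centre of the white barcode label (34 x 22 mm) on top of the door controller: on its centre line, 15 mm from the middle towards -x, 34 mm above its underside
- controller_pocket (a point): centre of the floor of the door controller's pocket (93 x 61 mm; its device fits end for end either way); axes as the tray's
- sensor: motion sensor: white, with a small glassy lens dome (6 mm high, seen only) near one end of its top; block 76 x 48 x 34 mm (x, y, z), about 120 g, lying label up; absent in some runs. Origin: centre of its underside; z out of the label side.
- sensor_label (a point): centre of the white barcode label (34 x 22 mm) on top of the motion sensor: on its centre line, 15 mm from the middle towards -x, 34 mm above its underside
- sensor_pocket (a point): centre of the floor of the motion sensor's pocket (79 x 51 mm; its device fits end for end either way); axes as the tray's
- psu: power supply: blue metal, with black cooling slots in half of its top; block 112 x 52 x 32 mm (x, y, z), about 320 g, lying label up; absent in some runs. Origin: centre of its underside; z out of the label side.
- psu_label (a point): centre of the white barcode label (34 x 22 mm) on top of the power supply: on its centre line, 15 mm from the middle towards -x, 32 mm above its underside
- psu_pocket (a point): centre of the floor of the power supply's pocket (115 x 55 mm; its device fits end for end either way); axes as the tray's
- scanner: pistol barcode scanner, 240 g, nose down. Grey head 50 x 64 x 92 mm (x, y, z), window in its underside; black handle 32 mm wide (y) runs level from the head's back, x = -25 to -150 mm, z = 50 to 84 mm. Origin: window centre; it looks along its own -z. Balance point about x = -28 mm. Reads a label 40-170 mm in front, its centre within 12 mm of the line of sight, held still.
- cradle: white charging cradle, fixed; base plate 200 x 98 x 12 mm, a walled well for the scanner's head, and a grey forked rest for the handle's end 111 to 133 mm behind the well along -x. Origin below the well's centre, at table height; axes as the docked scanner's (x from the rest towards the well).
- cradle_well (a point): centre of the well's floor, 12 mm above the table: the docked scanner's origin. The well is 58 x 72 mm inside (4 mm free all round the head), walls 30 mm high; the rest's saddle is 62 mm and its prongs 74 mm above the table, prongs 40 mm apart (4 mm free beside the handle).
- mug: blue mug, 82 mm across, 95 mm high; bystander; origin under its centre
- tape_measure: yellow and black tape measure, 72 x 40 x 66 mm, standing; bystander; origin under its centre
- masking_tape: blue roll of masking tape, 110 mm across, 30 mm high, lying flat; bystander; origin under its centre
- screwdriver: red-handled screwdriver, 200 mm long, lying; bystander; origin on the underside near its middle
- water_bottle: clear water bottle with a blue cap, 68 mm across, 200 mm high; bystander; origin under its centre
- anchor_jar: clear jar with a grey cap, 66 mm across, 70 mm high; bystander; origin under its centre
- plug_box: small cardboard box, 90 x 60 x 35 mm; bystander; origin under its centre

How it is judged (in metres and radians):
On the way, in this order (a step that is already met when the one before it is completed fails the run):
1. every device present is seated in its own pocket, let go (horizontal distance between reader and reader_pocket below 0.004 m and z of reader in the frame of reader_pocket below 0.003 m and angle between each of reader, controller, sensor, psu's own z axis and vertical below 0.06 rad and angle between the x axis of each of reader, controller, sensor, psu and the x axis of kit_tray, either way round below 0.06 rad and linear speed of each of reader, controller, sensor, psu below 0.02 m/s and horizontal distance between controller and controller_pocket below 0.004 m and z of controller in the frame of controller_pocket below 0.003 m and horizontal distance between sensor and sensor_pocket below 0.004 m and z of sensor in the frame of sensor_pocket below 0.003 m and horizontal distance between psu and psu_pocket below 0.004 m and z of psu in the frame of psu_pocket below 0.003 m and contact force between each of reader, controller, sensor, psu and the fingers below 0.1 N), for 0.3 s.
2. the scanner is held steady on the card reader's label: the label's centre stays within 12 mm of its line of sight, 40 to 170 mm off (x of reader_label in the frame of scanner between -0.012 and 0.012 m and y of reader_label in the frame of scanner between -0.012 and 0.012 m and z of reader_label in the frame of scanner between -0.17 and -0.04 m), for 1 s.
3. the scanner is held steady on the door controller's label: the label's centre stays within 12 mm of its line of sight, 40 to 170 mm off (x of controller_label in the frame of scanner between -0.012 and 0.012 m and y of controller_label in the frame of scanner between -0.012 and 0.012 m and z of controller_label in the frame of scanner between -0.17 and -0.04 m), for 1 s.
4. the scanner is held steady on the motion sensor's label: the label's centre stays within 12 mm of its line of sight, 40 to 170 mm off (x of sensor_label in the frame of scanner between -0.012 and 0.012 m and y of sensor_label in the frame of scanner between -0.012 and 0.012 m and z of sensor_label in the frame of scanner between -0.17 and -0.04 m), for 1 s.
5. the scanner is held steady on the power supply's label: the label's centre stays within 12 mm of its line of sight, 40 to 170 mm off (x of psu_label in the frame of scanner between -0.012 and 0.012 m and y of psu_label in the frame of scanner between -0.012 and 0.012 m and z of psu_label in the frame of scanner between -0.17 and -0.04 m), for 1 s.
At the end, for the whole second after the job is handed in: Every device present is at rest within 4 mm of its pocket's centre and 3 mm of its floor, level and square to 0.06 rad; the scanner is at rest in its cradle within 8 mm of the well's centre and 6 mm of its floor, upright to 0.1 and in line to 0.15 rad (horizontal distance between reader and reader_pocket below 0.004 m and z of reader in the frame of reader_pocket below 0.003 m and angle between each of reader, controller, sensor, psu's own z axis and vertical below 0.06 rad and angle between the x axis of each of reader, controller, sensor, psu and the x axis of kit_tray, either way round below 0.06 rad and linear speed of each of reader, controller, sensor, psu, scanner below 0.02 m/s and horizontal distance between controller and controller_pocket below 0.004 m and z of controller in the frame of controller_pocket below 0.003 m and horizontal distance between sensor and sensor_pocket below 0.004 m and z of sensor in the frame of sensor_pocket below 0.003 m and horizontal distance between psu and psu_pocket below 0.004 m and z of psu in the frame of psu_pocket below 0.003 m and horizontal distance between scanner and cradle_well below 0.008 m and z of scanner in the frame of cradle_well below 0.006 m and angle between scanner's own z axis and vertical below 0.1 rad and angle between the x axis of scanner and the x axis of cradle, either way round below 0.15 rad); the robot touches nothing.
It fails at once if a bystander is shoved more than 6 cm (distance of any of mug, tape_measure, masking_tape, screwdriver, water_bottle, anchor_jar, plug_box from where it was at the start of the episode above 0.06 m).
It fails at once if a standing bystander is tipped over (angle between any of mug, tape_measure, masking_tape, water_bottle, anchor_jar, plug_box's own z axis and vertical above 0.5 rad).
Of reader, controller, sensor, psu only 3 to 4 are there at a start; the rules pass over those that are not, and their reading is None.
At some moment in a run one of reader, controller, sensor, psu may be knocked a few centimetres aside while the robot is not near it.
Once in a run the grip may slacken for a moment while it holds something.
It also fails if it takes over 210 s, if anything falls off the work surface, if the arm or the gripper's body presses on something with over 40 N, if the wrist force passes 120 N, or if a joint passes its speed limit or range.

## Working session

There is one attempt and no reset: what is moved stays moved. The work goes in short steps, Python scripts to look and compute and a shell command to move; the robot and the scene stay as the last step left them, time stands still between calls to the robot, and variables do not carry over. Pictures are saved under pics/ and viewed, at most 14 in all, crops included, and the job is handed in when it is done.

```bash
ls; mkdir -p pics
python3 - <<'E'
from bench import manip, grab_frame, get_calibration
import cv2
for n in ("top","scene"):
    cv2.imwrite(f"pics/{n}0.png",grab_frame(n))
    c=get_calibration(n);print(n,c)
s=manip.sense();print(s)
E
```

```text
pics
top {'fovy': 47.665711021081414, 'cx': 256.9969549117609, 'cy': 184.69782046152844, 'extrinsics': array([[ 9.11470651e-03, -9.91939397e-01,  1.26384950e-01,
         4.19937861e+02],
       [-9.99957561e-01, -8.87207073e-03,  2.48259937e-03,
         1.72414032e+01],
       [-1.34129191e-03, -1.26402214e-01, -9.91978166e-01,
         1.35921766e+03],
       [ 0.00000000e+00,  0.00000000e+00,  0.00000000e+00,
         1.00000000e+00]])}
scene {'fovy': 48.83335342911107, 'cx': 256.97797606730626, 'cy': 188.73404878808824, 'extrinsics': array([[ 7.12766006e-01,  5.25615591e-01, -4.64427466e-01,
         1.22282277e+03],
       [ 7.01391685e-01, -5.37696817e-01,  4.67901525e-01,
        -6.31788434e+02],
       [-3.78483383e-03, -6.59249864e-01, -7.51914418e-01,
         1.08501293e+03],
       [ 0.00000000e+00,  0.00000000e+00,  0.00000000e+00,
         1.00000000e+00]])}
{'clock': 0.1, 'joint_pos': array([-1.37649307,  0.5920273 ,  0.0482986 ,  1.60969463, -0.03330171,
        0.94273639, -0.03370429]), 'joint_vel': array([ 0.00247364, -0.00279975, -0.00021771, -0.00301186,  0.00021059,
       -0.00153862, -0.00022597]), 'effort': array([ 4.25560967e-03, -5.49994683e+01,  1.55346461e+00, -1.98823839e+01,
        9.76683892e-03,  3.86167550e-03,  6.89848605e-06]), 'ee_pos': array([205.56091897, 694.45893199, 230.25495007]), 'orientation': array([-0.45037085, -3.10895361,  0.00322404]), 'ft_force': array([-0.0068376 , -0.34679587, -0.14713785]), 'ft_torque': array([-0.03989904, -0.03927649,  0.02917296]), 'gripper_force': 0.0, 'grip_width': 85.64403402231005}
```

Run:
```python
import cv2
a=cv2.imread("pics/top0.png");cv2.imwrite("pics/top0b.png",cv2.resize(a,(800,600),interpolation=cv2.INTER_CUBIC))
```

```text
(no output)
```

View pics/top0b.png

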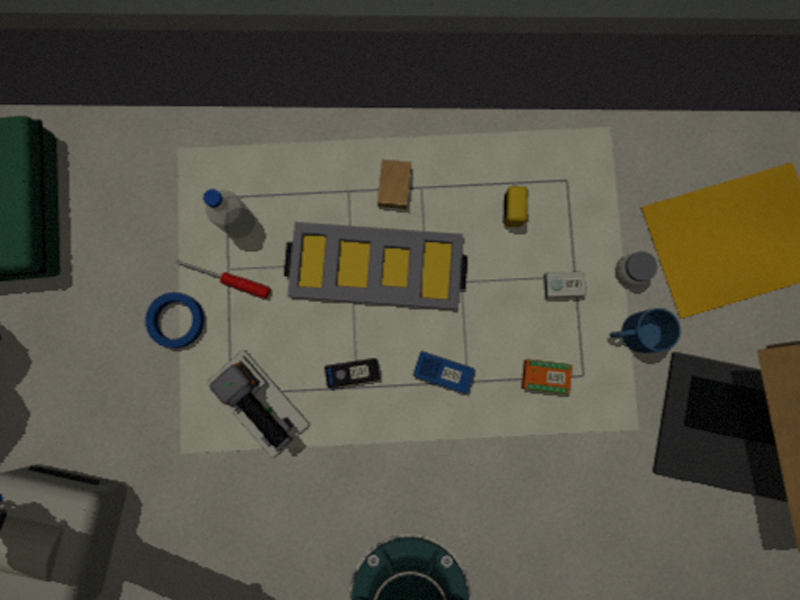

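View pics/scene0.png

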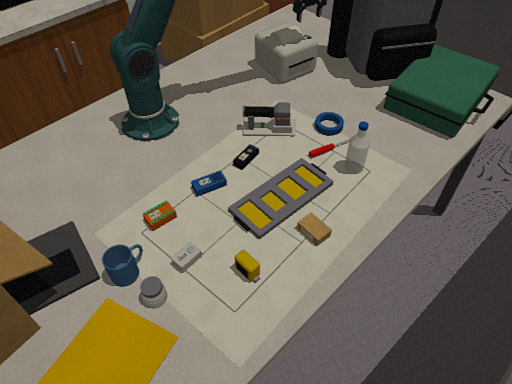

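All four devices are present. In the 800-px top view: reader (352,373), psu (444,372), controller (547,377), sensor (566,286). The tray centre is at about (377,265), and the scanner head is at about (232,385) with its handle running to (275,432).

```bash
cat > h.py <<'E'
import numpy as np, cv2, sys
from scipy.spatial.transform import Rotation as R
from bench import manip, grab_frame, get_calibration
def ray(px,c):
    E=np.array(c["extrinsics"]); f=192/np.tan(np.radians(c["fovy"])/2)
    d=E[:3,:3]@np.array([(px[0]-c["cx"])/f,(px[1]-c["cy"])/f,1.]); return E[:3,3],d
def P(px,z,c):
    o,d=ray(px,c); return (o+d*(z-o[2])/d[2])[:2]
def proj(p,c):
    E=np.array(c["extrinsics"]); f=192/np.tan(np.radians(c["fovy"])/2)
    q=E[:3,:3].T@(np.array(p)-E[:3,3]); return q[:2]/q[2]*f+[c["cx"],c["cy"]]
def down(yaw): # tool z down, tool y (closing line) at world angle yaw deg
    a=np.radians(yaw); y=np.array([np.cos(a),np.sin(a),0]); z=np.array([0,0,-1.]); return R.from_matrix(np.c_[np.cross(y,z),y,z])
def yaw(): 
    y=R.from_rotvec(manip.sense()["orientation"]).as_matrix()[:,1]; return np.degrees(np.arctan2(y[1],y[0]))
def plan(pos,q):
    "shift/turn in current tool axes to TCP pos, orientation down(q)"
    s=manip.sense(); R0=R.from_rotvec(s["orientation"])
    print("shift",(R0.inv().apply(np.array(pos)-s["ee_pos"])).round(1),"turn",np.degrees((R0.inv()*down(q)).as_rotvec()).round(1))
def st():
    s=manip.sense(); print("t%.2f"%s["clock"],s["ee_pos"].round(1),"yaw%.2f"%yaw(),"tilt",(R.from_rotvec(s["orientation"]).as_matrix()[:,2]*1000).round(1),"F",s["ft_force"].round(1),"w%.1f g%.1f"%(s["grip_width"],s["gripper_force"]))
E
python3 - <<'E'
from h import *
c=get_calibration("top")
for n,p,z in [("reader",(352,373),28),("psu",(444,372),32),("controller",(547,377),34),("sensor",(566,286),34),("tray",(377,265),20),("head",(232,385),104),("handleEnd",(276,435),90),("bottle",(225,212),0),("tape",(516,208),50)]:
    print(n,P(np.array(p)*.64,z,c).round(0))
for n,l in [("pockets",[(313,261),(354,264),(396,267),(437,270)])]:
    for p in l: print(P(np.array(p)*.64,8,c).round(0))
w=get_calibration("wrist");E=np.array(w["extrinsics"]);s=manip.sense();R0=R.from_rotvec(s["orientation"])
print(w["fovy"],"cam in tool",R0.inv().apply(E[:3,3]-s["ee_pos"]).round(1),"\n",(R0.as_matrix().T@E[:3,:3]).round(2))
plan((430,60,330),90); st()
E
```

```text
reader [423. 115.]
psu [427. -63.]
controller [ 419. -262.]
sensor [ 597. -303.]
tray [638.  70.]
head [399. 329.]
handleEnd [309. 248.]
bottle [748. 384.]
tape [ 749. -204.]
[647. 200.]
[641. 117.]
[636.  32.]
[630. -50.]
62.93862974252121 cam in tool [  78.5    0.2 -143. ] 
 [[-0.   -0.95 -0.31]
 [ 1.   -0.    0.  ]
 [-0.   -0.31  0.95]]
shift [-395.3 -544.9  -98.6] turn [ -0.1  -0.  -16.5]
t0.10 [205.6 694.5 230.3] yaw73.51 tilt [-5.e-01 -2.e+00 -1.e+03] F [-0.  -0.3 -0.1] w85.6 g0.0
```

```bash
python3 -m crank '[[[0,0,-2],[-25,-28,-5],1],[[0,0,-4],[-60,-65,-15],1],[[0,0,-8],[-92,-103,-18],1],[[0,0,-10],[-125,-140,-20],1],[[0,0,-12],[-158,-177,-20],1],[[0,0,-14],[-190,-214,-20],1],[[0,0,-16],[-215,-242,-20],1],[[0,0,-16.5],[-230,-258,-20],1]]'
python3 - <<'E'
from h import *
st(); plan((500,70,250),90)
E
```

```text
clock: 0.9
ee_pos: [354.4, 378.0, 251.0]
orientation: [-0.006, -3.141, 0.004]
ft_force: [0.8, -0.0, 0.3]
grip_width: 85.3
gripper_force: 0.0
t0.90 [354.4 378.  251. ] yaw89.80 tilt [-4.0e-01 -2.6e+00 -1.0e+03] F [ 0.8 -0.   0.3] w85.3 g0.0
shift [-146.7 -307.5    1.7] turn [-0.1 -0.  -0.2]
```

```bash
python3 -m crank '[[[0,0,0],[-20,-38,0],1],[[0,0,0],[-42,-82,0],1],[[0,0,0],[-64,-126,0],1],[[0,0,0],[-86,-170,0],1],[[0,0,0],[-107,-214,0],1],[[0,0,0],[-128,-258,0],1],[[0,0,0],[-147,-300,0],1],[[0,0,0],[-147,-308,0],1]]'
python3 - <<'E'
from h import *
import pickle
st(); c=get_calibration("wrist"); a=grab_frame("wrist"); cv2.imwrite("pics/w1.png",a); pickle.dump(c,open("w1.pkl","wb"));st()
cv2.imwrite("pics/w1b.png",cv2.resize(a,(800,600),interpolation=cv2.INTER_CUBIC))
E
```

```text
clock: 1.7
ee_pos: [502.4, 68.0, 251.4]
orientation: [0.015, 3.14, -0.004]
ft_force: [0.1, 0.3, -0.0]
grip_width: 85.2
gripper_force: 0.0
t1.70 [502.4  68.  251.4] yaw89.44 tilt [    2.     -2.9 -1000. ] F [ 0.1  0.3 -0. ] w85.2 g0.0
t1.75 [500.9  69.3 251.2] yaw89.52 tilt [   -0.     -2.2 -1000. ] F [-0.2 -0.3  0.7] w85.5 g0.0
```

View pics/w1b.png

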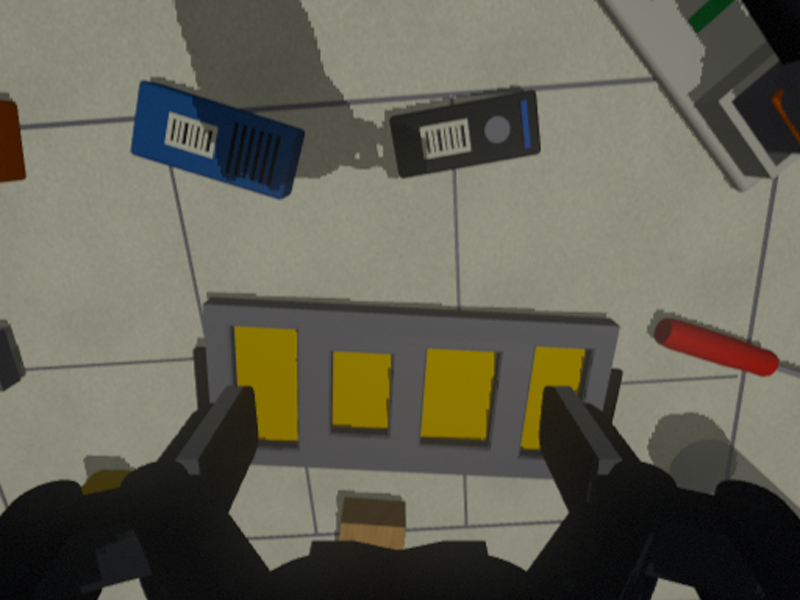

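The wrist view shows psu (217,140), reader (467,133), the tray below with its pockets partly hidden behind the fingers, and the cradle at upper right. I'll move on over the tray for a clear view.

```bash
python3 - <<'E'
from h import *
import pickle
st(); c=get_calibration("wrist"); a=grab_frame("wrist"); cv2.imwrite("pics/w2.png",a); pickle.dump(c,open("w2.pkl","wb"))
E
python3 -m crank '[[[0,0,0],[-20,0,0],1],[[0,0,0],[-50,0,0],1],[[0,0,0],[-80,0,0],1],[[0,0,0],[-110,0,0],1],[[0,0,0],[-120,0,0],1],[[0,0,0],[-120,0,0],1],[[0,0,0],[-120,0,0],1],[[0,0,0],[-120,0,0],1]]'
python3 - <<'E'
from h import *
import pickle
st(); c=get_calibration("wrist"); a=grab_frame("wrist"); cv2.imwrite("pics/w3.png",a); pickle.dump(c,open("w3.pkl","wb"))
def mont(a,roi,s,n):
    x,y,w,h=roi; cv2.imwrite(n,cv2.resize(a[y:y+h,x:x+w],None,fx=s,fy=s,interpolation=cv2.INTER_CUBIC))
t=proj((638,70,20),c);print(t)
x0=max(0,int(t[0])-160);y0=max(0,int(t[1])-100);print(x0,y0)
mont(a,(x0,y0,320,200),2.5,"pics/w3b.png")
b=cv2.imread("pics/w2.png"); mont(b,(80,45,270,90),2.9,"pics/w2b.png")
E
```

```text
t1.75 [500.9  69.3 251.2] yaw89.52 tilt [   -0.     -2.2 -1000. ] F [-0.2 -0.3  0.7] w85.5 g0.0
clock: 2.6
ee_pos: [618.2, 75.2, 251.1]
orientation: [0.002, -3.14, -0.0]
ft_force: [-0.1, -0.9, -1.2]
grip_width: 85.0
gripper_force: 0.0
t2.60 [618.2  75.2 251.1] yaw90.07 tilt [-2.e+00  2.e-01 -1.e+03] F [-0.1 -0.9 -1.2] w85.0 g0.0
[250.21890849 172.00674489]
90 72
```

View pics/w3b.png

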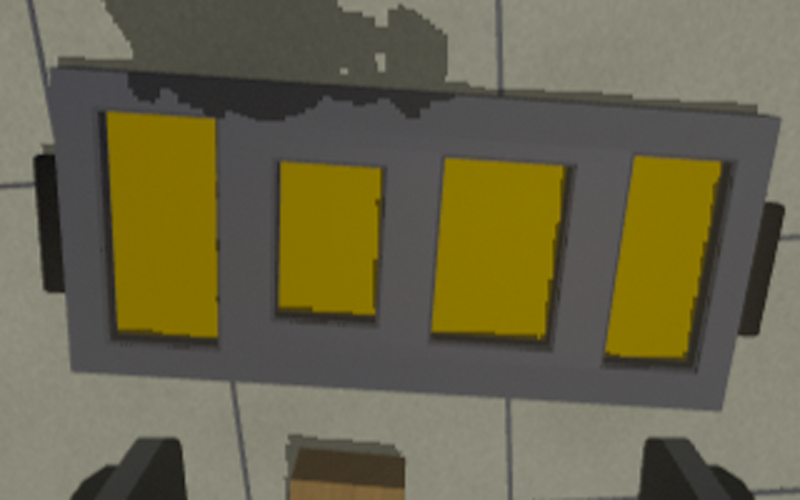

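View pics/w2b.png

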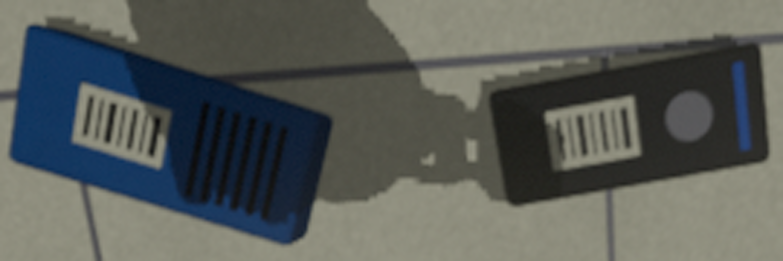

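```bash
cat >> h.py <<'E'
def rectfit(pts,L,W):
    "pts: corners of a rectangle LxW in cyclic order, first edge ~along its W(y)-direction or whatever; returns centre, mean angle of edge 0-1 & 3-2"
    p=np.array(pts);c=p.mean(0);e=(p[1]-p[0])+(p[2]-p[3]);return c.round(1),np.degrees(np.arctan2(e[1],e[0])).round(2),[np.linalg.norm(p[i]-p[i-3]).round(1) for i in range(4)]
def un(u,x0,y0,s): return ((u[0]+.5)/s-.5+x0,(u[1]+.5)/s-.5+y0)
E
python3 - <<'E'
from h import *
import pickle
c=pickle.load(open("w3.pkl","rb"))
q=lambda l,z:[P(un(u,90,72,2.5),z,c) for u in l]
print("tray",rectfit(q([(55,69),(780,118),(722,410),(72,372)],20),0,0))
for n,l in [("psu",[(103,110),(217,117),(219,347),(113,339)]),("sen",[(277,160),(385,166),(378,322),(275,315)]),("con",[(442,157),(576,165),(551,350),(431,341)]),("rea",[(632,155),(736,161),(698,371),(603,364)])]:
    print(n,rectfit(q(l,19),0,0))
c=pickle.load(open("w2.pkl","rb"))
def q(l,z): return [P(un(u,80,45,2.9),z,c) for u in l]
for n,z,l,e in [("psu",32,[(80,83),(172,110),(163,168),(72,142)],[(35,27),(332,118),(290,243),(10,158)]),("reader",28,[(545,112),(634,96),(640,156),(552,171)],[(492,93),(760,45),(768,158),(515,205)])]:
    print(n,rectfit(q(l,z),0,0),rectfit(q(e,z),0,0))
E
```

```text
tray (array([638.3,  74.1]), np.float64(86.33), [np.float64(336.7), np.float64(150.9), np.float64(339.9), np.float64(151.4)])
psu (array([629.6, -46.8]), np.float64(85.97), [np.float64(53.1), np.float64(116.0), np.float64(54.1), np.float64(114.9)])
sen (array([634.4,  34.3]), np.float64(86.37), [np.float64(51.5), np.float64(79.3), np.float64(52.3), np.float64(78.4)])
con (array([641.3, 118.7]), np.float64(86.05), [np.float64(64.1), np.float64(95.2), np.float64(62.0), np.float64(93.9)])
rea (array([646.6, 201.9]), np.float64(86.14), [np.float64(49.9), np.float64(108.8), np.float64(49.8), np.float64(107.7)])
psu (array([421.5, -76.5]), np.float64(73.55), [np.float64(34.7), np.float64(21.9), np.float64(35.0), np.float64(22.0)]) (array([426.1, -59.4]), np.float64(72.73), [np.float64(112.0), np.float64(50.6), np.float64(109.9), np.float64(49.4)])
reader (array([426. , 102.4]), np.float64(99.02), [np.float64(34.2), np.float64(22.1), np.float64(34.4), np.float64(21.9)]) (array([423.3, 117.8]), np.float64(99.42), [np.float64(101.5), np.float64(41.1), np.float64(99.5), np.float64(42.4)])
```

Run:
```python
from h import *
import pickle
st(); c=get_calibration("wrist"); a=grab_frame("wrist"); cv2.imwrite("pics/w4.png",a); pickle.dump(c,open("w4.pkl","wb")); st()
c3=pickle.load(open("w3.pkl","rb"));print(np.array(c3["extrinsics"])[:3,3],np.array(c["extrinsics"])[:3,3])
c2=get_calibration("wrist");print(np.array(c2["extrinsics"])[:3,3])
# yellow centroid & grey pockets, frames 3 and 4
for n,cc in (("w3",c3),("w4",c)):
    h=cv2.cvtColor(cv2.imread(f"pics/{n}.png"),cv2.COLOR_BGR2HSV);m=cv2.inRange(h,(20,150,80),(35,255,255))
    k,_,s,ce=cv2.connectedComponentsWithStats(m)
    for i in range(1,k):
        if s[i][4]>1000: print(n,ce[i].round(1),P(ce[i],8,cc).round(1))
```

```text
t2.65 [618.5  75.  251.3] yaw90.05 tilt [-1.4e+00  2.0e-01 -1.0e+03] F [-0.2 -0.   0.7] w85.3 g0.0
t2.70 [618.8  74.8 251.4] yaw90.04 tilt [-9.e-01  1.e-01 -1.e+03] F [0.2 0.3 0.7] w85.6 g0.0
[540.06920192  75.32208202 394.28731689] [540.25957856  75.13988099 394.4185598 ]
[540.50281206  75.00548672 394.51342193]
w3 [155.3 160.7] [626.6 -49.4]
w3 [288.3 170.4] [639.1 118.2]
w3 [354.2 174.2] [643.9 202.3]
w3 [221.2 166.5] [633.9  33.2]
w3 [ 24.9 273.6] [ 789.7 -249.5]
w4 [155.4 160.3] [626.5 -49.4]
w4 [288.5 170. ] [639.  118.2]
w4 [354.4 173.8] [644.  202.3]
w4 [221.4 166.2] [634.   33.2]
w4 [ 25.2 273.4] [ 789.8 -249.6]
```

```bash
python3 -m crank '[[[0,0,6],[15,3,0],1],[[0,0,14],[45,10,0],1],[[0,0,22],[75,17,15],1],[[0,0,30],[105,24,30],1],[[0,0,38],[135,30,50],1],[[0,0,46],[165,36,70],1],[[0,0,54],[185,40,90],1],[[0,0,60],[195,42,100],1]]'
python3 - <<'E'
from h import *
st(); plan((423.5,117.3,80),9.2)
E
```

```text
clock: 3.5
ee_pos: [421.1, 116.5, 150.3]
orientation: [-1.574, -2.715, 0.004]
ft_force: [0.3, 0.1, -0.3]
grip_width: 85.5
gripper_force: 0.0
t3.50 [421.1 116.5 150.3] yaw29.80 tilt [-4.1e+00 -5.0e-01 -1.0e+03] F [ 0.3  0.1 -0.3] w85.5 g0.0
shift [-0.6  2.8 70.3] turn [-0.2 -0.  20.6]
```

```bash
python3 -m crank '[[[0,0,5],[0,1,8],1],[[0,0,12],[0,2,25],1],[[0,0,18],[0,2.5,45],1],[[0,0,20.6],[0,2.5,62],1],[[0,0,20.6],[0,2.5,70],1],[[0,0,20.6],[0,2.5,70],1],[[0,0,20.6],[0,2.5,70],1],[[0,0,20.6],[0,2.5,70],1]]'
python3 - <<'E'
from h import *
import pickle
st(); c=get_calibration("wrist"); a=grab_frame("wrist"); cv2.imwrite("pics/w5.png",a); pickle.dump(c,open("w5.pkl","wb"))
plan((423.5,117.3,10),9.2)
E
```

```text
clock: 4.3
ee_pos: [427.8, 117.9, 82.1]
orientation: [2.031, 2.396, 0.002]
ft_force: [1.2, -0.1, -0.1]
grip_width: 85.2
gripper_force: 0.0
t4.30 [427.8 117.9  82.1] yaw9.43 tilt [ 1.4e+00  7.0e-01 -1.0e+03] F [ 1.2 -0.1 -0.1] w85.2 g0.0
shift [ 0.1 -4.5 72.1] turn [ 0.1 -0.   0.2]
```

View pics/w5.png

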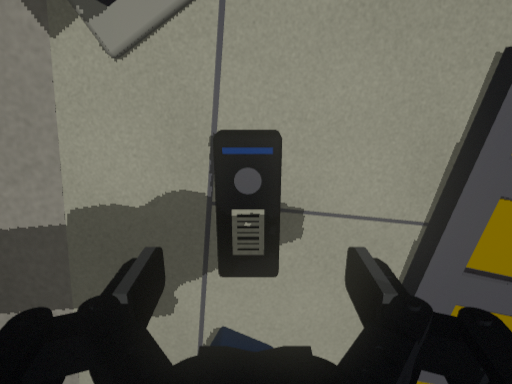

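The reader is square between the fingers, with its label at (248,232) and its outline from (215,130) to (281,276).

Run:
```python
from h import *
import pickle
c=pickle.load(open("w5.pkl","rb"))
print(P((248,232),28,c),P((248,151),28,c),P((248,181),28,c)); st(); plan((423.5,117.3,10),9.2)
```

```text
[426.09513259 101.52738977] [417.23230744 157.36647026] [420.34483467 137.7563961 ]
t4.35 [427.8 117.9  82.1] yaw9.42 tilt [ 1.5e+00  7.0e-01 -1.0e+03] F [ 0.2 -0.1 -0.2] w85.8 g0.0
shift [ 0.1 -4.5 72.1] turn [ 0.1 -0.   0.2]
```

```bash
python3 -m crank '[[[0,0,0],[0,-4,10],1],[[0,0,0],[0,-4.5,35],1],[[0,0,0],[0,-4.5,60],1],[[0,0,0],[0,-4.5,72],1],[[0,0,0],[0,-4.5,72],1],[[0,0,0],[0,-4.5,72],0.2],[[0,0,0],[0,-4.5,72],0.2],[[0,0,0],[0,-4.5,72],0.2]]'
python3 - <<'E'
from h import *
st()
E
```

```text
clock: 5.15
ee_pos: [423.4, 117.3, 10.1]
orientation: [2.031, 2.396, 0.002]
ft_force: [1.2, -1.0, 2.9]
grip_width: 44.1
gripper_force: 2.7
t5.15 [423.4 117.3  10.1] yaw9.43 tilt [ 1.6e+00  4.0e-01 -1.0e+03] F [ 1.2 -1.   2.9] w44.1 g2.7
```

```bash
python3 -m crank '[[[0,0,0],[0,0,0],0],[[0,0,0],[0,0,0],0],[[0,0,0],[0,0,-8],0],[[0,0,-2],[0,0,-25],0],[[0,0,-8],[0,0,-45],0],[[0,0,-16],[0,0,-65],0],[[0,0,-24],[0,0,-75],0],[[0,0,-28],[0,0,-75],0]]'
python3 - <<'E'
from h import *
st(); plan((646.5,201.4,85),86.15)
E
```

```text
clock: 5.95
ee_pos: [423.5, 117.4, 86.3]
orientation: [1.384, 2.818, 0.003]
ft_force: [1.3, -0.6, -1.6]
grip_width: 42.5
gripper_force: 61.6
t5.95 [423.5 117.4  86.3] yaw37.68 tilt [ 3.2e+00  8.0e-01 -1.0e+03] F [ 1.3 -0.6 -1.6] w42.5 g61.6
shift [-69.8 227.9   2.1] turn [  0.1   0.1 -48.5]
```

```bash
python3 -m crank '[[[0,0,-4],[-7,23,0],0],[[0,0,-12],[-18,60,0],0],[[0,0,-20],[-31,100,0],0],[[0,0,-28],[-43,140,0],0],[[0,0,-36],[-55,180,0],0],[[0,0,-44],[-64,210,0],0],[[0,0,-48.5],[-69,225,0],0],[[0,0,-48.5],[-70,228,0],0]]'
python3 - <<'E'
from h import *
st(); plan((646.5,201.4,85),86.15)
c=get_calibration("wrist");a=grab_frame("wrist");cv2.imwrite("pics/w6.png",a);print(np.array(c["extrinsics"])[:3,3]); st()
E
```

```text
clock: 6.75
ee_pos: [648.5, 200.5, 84.9]
orientation: [0.112, 3.137, 0.001]
ft_force: [-0.4, -0.9, -1.7]
grip_width: 42.6
gripper_force: 61.5
t6.75 [648.5 200.5  84.9] yaw85.91 tilt [ 2.4e+00  5.0e-01 -1.0e+03] F [-0.4 -0.9 -1.7] w42.6 g61.5
shift [ 2.1  0.7 -0.1] turn [ 0.   0.1 -0.2]
[569.88587913 206.33591602 227.75807636]
t6.80 [647.1 200.1  84.5] yaw85.82 tilt [ 5.e-01 -2.e-01 -1.e+03] F [ 0.   0.3 -1.3] w42.3 g61.5
```

View pics/w6.png

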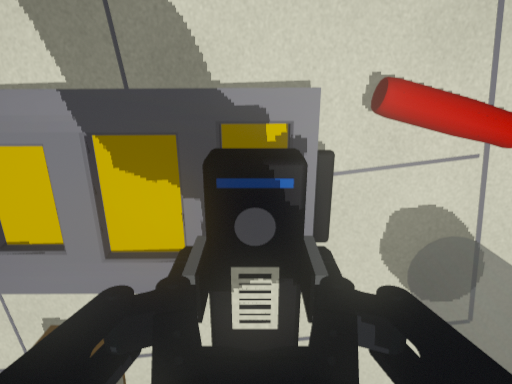

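Run:
```python
from h import *
c=get_calibration("wrist");st();z=manip.sense()["ee_pos"][2]-10+28
l=P((255,298),z,c);b=P((255,183),z,c);print(l,b,np.linalg.norm(l-b),"centre",l+(b-l)*15/56.5)
print("tray corner",P((320,88),20,c)," expect",np.array([638,75.2])+[ -76*.9977+170*.0671, 76*.0671+170*.9977])
```

```text
t6.80 [647.1 200.1  84.5] yaw85.82 tilt [ 5.e-01 -2.e-01 -1.e+03] F [ 0.   0.3 -1.3] w42.3 g61.5
[663.00866516 199.27677671] [606.48560009 203.42434905] 56.67503190198912 centre [648.00254169 200.37790211]
tray corner [572.05048673 247.07723042]  expect [573.5818 249.9086]
```

Run:
```python
from h import *
c=get_calibration("wrist");a=cv2.imread("pics/w6.png")
for r in (127,140): print(r,[tuple(a[r,x]) for x in list(range(214,226))],[tuple(a[r,x]) for x in list(range(284,298))])
print([int(a[r,240].sum()) for r in range(80,130)])
print([int(a[160,x].sum()) for x in range(305,340)])
```

```text
127 [(np.uint8(73), np.uint8(71), np.uint8(72)), (np.uint8(71), np.uint8(69), np.uint8(69)), (np.uint8(66), np.uint8(65), np.uint8(65)), (np.uint8(67), np.uint8(65), np.uint8(66)), (np.uint8(65), np.uint8(63), np.uint8(64)), (np.uint8(55), np.uint8(55), np.uint8(56)), (np.uint8(61), np.uint8(61), np.uint8(62)), (np.uint8(37), np.uint8(90), np.uint8(104)), (np.uint8(5), np.uint8(100), np.uint8(119)), (np.uint8(1), np.uint8(101), np.uint8(121)), (np.uint8(0), np.uint8(101), np.uint8(120)), (np.uint8(0), np.uint8(102), np.uint8(121))] [(np.uint8(0), np.uint8(176), np.uint8(200)), (np.uint8(0), np.uint8(176), np.uint8(200)), (np.uint8(24), np.uint8(123), np.uint8(144)), (np.uint8(34), np.uint8(104), np.uint8(120)), (np.uint8(71), np.uint8(81), np.uint8(87)), (np.uint8(64), np.uint8(66), np.uint8(67)), (np.uint8(88), np.uint8(88), np.uint8(89)), (np.uint8(101), np.uint8(99), np.uint8(100)), (np.uint8(106), np.uint8(104), np.uint8(105)), (np.uint8(118), np.uint8(115), np.uint8(117)), (np.uint8(136), np.uint8(133), np.uint8(134)), (np.uint8(139), np.uint8(135), np.uint8(136)), (np.uint8(139
[... 968 characters left out ...]
nt8(74)), (np.uint8(71), np.uint8(71), np.uint8(72)), (np.uint8(77), np.uint8(77), np.uint8(78)), (np.uint8(78), np.uint8(78), np.uint8(78)), (np.uint8(79), np.uint8(79), np.uint8(80)), (np.uint8(78), np.uint8(78), np.uint8(79)), (np.uint8(78), np.uint8(78), np.uint8(79))]
[584, 568, 482, 370, 365, 367, 373, 385, 397, 401, 399, 399, 400, 398, 399, 399, 399, 398, 400, 399, 399, 399, 398, 399, 388, 318, 232, 236, 229, 230, 235, 231, 230, 229, 226, 227, 228, 228, 224, 220, 221, 210, 203, 223, 241, 233, 228, 233, 230, 232]
[204, 383, 404, 404, 407, 403, 406, 409, 409, 410, 409, 397, 243, 187, 201, 202, 203, 206, 208, 205, 208, 206, 208, 209, 210, 209, 210, 206, 199, 434, 569, 588, 589, 585, 578]
```

Run:
```python
from h import *
c=get_calibration("wrist")
T=np.array([638,75.2]);ex=np.array([.9977,-.0671]);ey=np.array([.0671,.9977])
for n,p,z in (("floorL",(220.8,140),8),("floorR",(287.8,140),8),("chL",(215.5,140),20),("chR",(293,140),20),("edgeR",(316.3,160),20),("edgeNear",(240,87.5),20),("edgeNear b",(240,82.5),20),("pocketnear?",(240,122.5),8)):
    d=P(p,z,c)-T; print(n,d@ex,d@ey)
print("expect rea floor 103..150, edge 170, near -76, pocket near -53.5")
```

```text
floorL -43.079054467568206 101.97787993800729
floorR -42.778029662723696 148.88794523835736
chL -45.00059890624967 99.77868144698331
chR -44.671429751757465 151.0746088376296
edgeR -31.059296291236425 167.2256759369185
edgeNear -77.95425698592089 116.68273894365845
edgeNear b -80.93451476740789 116.74473843957445
pocketnear? -55.04255242482307 115.67159934244026
expect rea floor 103..150, edge 170, near -76, pocket near -53.5
```

```bash
python3 -m crank '[[[0,0,-0.3],[1,0.3,8],0],[[0,0,-0.3],[2.3,0.3,25],0],[[0,0,-0.3],[2.3,0.3,40],0],[[0,0,-0.3],[2.3,0.3,47],0],[[0,0,-0.3],[2.3,0.3,48],0],[[0,0,-0.3],[2.3,0.3,48],0],[[0,0,-0.3],[2.3,0.3,48],0],[[0,0,-0.3],[2.3,0.3,48],0]]'
python3 - <<'E'
from h import *
st();c=get_calibration("wrist");a=grab_frame("wrist");cv2.imwrite("pics/w7.png",a);st()
cv2.imwrite("pics/w7b.png",cv2.resize(a[40:340,130:390],None,fx=2,fy=2,interpolation=cv2.INTER_CUBIC))
E
```

```text
clock: 7.6
ee_pos: [644.8, 200.6, 37.0]
orientation: [0.104, 3.139, 0.001]
ft_force: [-0.5, -0.5, -2.0]
grip_width: 42.3
gripper_force: 61.5
t7.60 [644.8 200.6  37. ] yaw86.20 tilt [ 1.3e+00  4.0e-01 -1.0e+03] F [-0.5 -0.5 -2. ] w42.3 g61.5
t7.65 [644.8 200.5  37. ] yaw86.20 tilt [ 1.2e+00  4.0e-01 -1.0e+03] F [ 0.2 -0.9 -1.4] w42.9 g61.5
```

View pics/w7b.png

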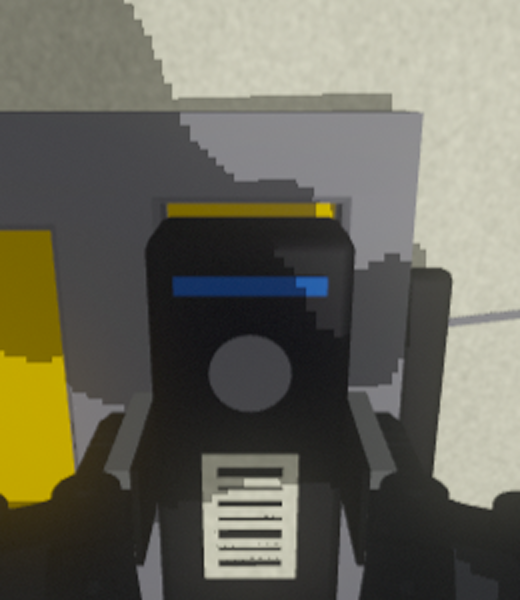

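```bash
cat > chk.py <<'E'
from h import *
c=get_calibration("wrist")
T=np.array([638,75.2]);ex=np.array([.9977,-.0671]);ey=np.array([.0671,.9977])
def loc(p,z): d=P(p,z,c)-T; return np.array([d@ex,d@ey]).round(1)
E
python3 - <<'E'
from chk import *
cr=lambda u:((u[0]+.5)/2-.5+130,(u[1]+.5)/2-.5+40)
for n,u,z in (("floorL",(166,208),8),("floorR",(332,208),8),("floornear",(250,202),8),("chL",(153,205),20),("chR",(350,205),20),("chN",(250,197),20),("tray near",(300,112),20),("tray right",(412,250),20),("bar",(250,286),55),("label",(250,517),55),("circle",(250,373),55),("devL",(146,255),55),("devR",(355,255),55)):
    print(n,loc(cr(u),z))
print("tcp",((manip.sense()["ee_pos"][:2]-T)@np.c_[ex,ey]).round(1))
E
```

```text
floorL [-50.8 102.7]
floorR [-50.8 148.4]
floornear [-52.4 125.8]
chL [-53.6 101. ]
chR [-53.6 151.4]
chN [-55.7 125.8]
tray near [-76.4 138. ]
tray right [-41.8 168.2]
bar [-42.6 125.8]
label [ 14.4 125.8]
circle [-22.8 125.8]
devL [-49.2 104.5]
devR [-49.2 147.3]
tcp [ -1.7 125.5]
```

```bash
python3 -m crank '[[[0,0,0],[0,0,4],0],[[0,0,0],[0,0,7],0],[[0,0,0],[0,0,10],0],[[0,0,0],[0,0,13],0],[[0,0,0],[0,0,15],0],[[0,0,0],[0,0,16.5],0],[[0,0,0],[0,0,17.5],0],[[0,0,0],[0,0,17.5],0]]'
```

```text
clock: 8.45
ee_pos: [644.3, 200.4, 18.8]
orientation: [0.104, 3.14, -0.0]
ft_force: [0.8, -0.9, -2.0]
grip_width: 42.5
gripper_force: 61.5
```

```bash
python3 -m crank '[[[0,0,0],[0,0,0],0.5],[[0,0,0],[0,0,0],0.65],[[0,0,0],[0,0,0],0.65],[[0,0,0],[0,0,0],0.65],[[0,0,0],[0,0,-10],0.65],[[0,0,0],[0,0,-40],0.65],[[0,0,0],[0,0,-80],0.7],[[0,0,0],[0,0,-110],1]]'
python3 - <<'E'
from h import *
st();c=get_calibration("wrist");a=grab_frame("wrist");cv2.imwrite("pics/w8.png",a);cv2.imwrite("pics/t1.png",grab_frame("top"))
plan((430,-130,250),90)
E
```

```text
clock: 9.25
ee_pos: [645.0, 200.6, 131.6]
orientation: [0.104, 3.138, 0.001]
ft_force: [0.2, 0.5, 0.3]
grip_width: 72.5
gripper_force: 0.0
t9.25 [645.  200.6 131.6] yaw86.20 tilt [ 2.2e+00  8.0e-01 -1.0e+03] F [0.2 0.5 0.3] w72.5 g0.0
shift [ 194.4 -344.8 -118.5] turn [ 0.2  0.6 -3.8]
```

View pics/w8.png

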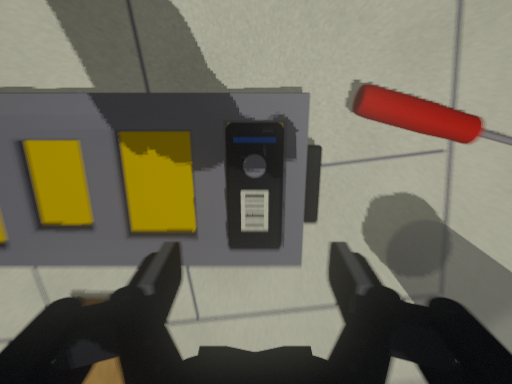

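```bash
python3 -m crank '[[[0,0,5],[10,-13,0],1],[[0,0,13],[30,-40,0],1],[[0,0,21],[50,-70,0],1],[[0,0,29],[75,-102,0],1],[[0,0,37],[100,-135,0],1],[[0,0,45],[125,-170,0],1],[[0,0,53],[150,-205,0],1],[[0,0,61],[170,-235,0],1]]'
python3 - <<'E'
from h import *
a=cv2.imread("pics/top0.png");b=cv2.imread("pics/t1.png")
d=cv2.absdiff(a,b).max(2);d=(d>60).astype(np.uint8);k,_,s,ce=cv2.connectedComponentsWithStats(d)
for i in range(1,k):
    if s[i][4]>15: print(ce[i].round(),s[i][4],P(ce[i],20,get_calibration("top")).round())
st(); plan((425.9,-62.2,85),-16.9)
E
```

```text
clock: 10.15
ee_pos: [456.7, -24.4, 128.9]
orientation: [-1.691, -2.646, 0.001]
ft_force: [0.4, -0.6, 0.6]
grip_width: 85.2
gripper_force: 0.0
[186. 269.] 14395 [332. 233.]
[200. 167.] 526 [644. 198.]
[162. 238.] 44 [423. 308.]
[ 23. 345.] 1458 [103. 711.]
[117. 369.] 1810 [ 38. 427.]
[239. 358.] 40 [73. 70.]
[252. 370.] 29 [41. 31.]
t10.15 [456.7 -24.4 128.9] yaw24.84 tilt [-1.3e+00 -1.0e-01 -1.0e+03] F [ 0.4 -0.6  0.6] w85.2 g0.0
shift [-21.4 -43.8  43.9] turn [-0.1  0.  41.7]
```

```bash
python3 -m crank '[[[0,0,5],[-5,-10,5],1],[[0,0,13],[-12,-25,15],1],[[0,0,21],[-18,-37,27],1],[[0,0,29],[-21,-43.5,38],1],[[0,0,37],[-21.4,-43.8,44],1],[[0,0,41.7],[-21.4,-43.8,44],1],[[0,0,41.7],[-21.4,-43.8,44],1],[[0,0,41.7],[-21.4,-43.8,44],1]]'
cat >> h.py <<'E'
def label(a,c,z,guess,rad=45,save=None):
    "white label near guess (world xy): mask bright low-sat, close stripes, minAreaRect on plane z"
    u=proj((*guess,z),c); h=cv2.cvtColor(a,cv2.COLOR_BGR2HSV); m=cv2.inRange(h,(0,0,120),(179,75,255))
    k=np.zeros_like(m); cv2.circle(k,tuple(int(v) for v in u),rad,255,-1); m&=k
    m=cv2.morphologyEx(m,cv2.MORPH_CLOSE,np.ones((9,9)))
    if save: cv2.imwrite(save,m)
    for q in cv2.findContours(m,cv2.RETR_EXTERNAL,cv2.CHAIN_APPROX_NONE)[0]:
        if cv2.contourArea(q)<200: continue
        w=np.array([P(p,z,c) for p in q[:,0,:]],np.float32); r=cv2.minAreaRect(w); print("label",np.round(r[0],1),np.round(r[1],1),round(r[2],1))
E
python3 - <<'E'
from h import *
st();c=get_calibration("wrist");a=grab_frame("wrist");cv2.imwrite("pics/w9.png",a)
label(a,c,32,(421.5,-76.5))
h=cv2.cvtColor(a,cv2.COLOR_BGR2HSV);m=cv2.inRange(h,(100,120,25),(125,255,255));m=cv2.morphologyEx(m,cv2.MORPH_CLOSE,np.ones((9,9)))
for q in cv2.findContours(m,cv2.RETR_EXTERNAL,cv2.CHAIN_APPROX_NONE)[0]:
    if cv2.contourArea(q)>2000:
        w=np.array([P(p,32,c) for p in q[:,0,:]],np.float32);print("body",cv2.minAreaRect(w))
plan((425.9,-62.2,11),-16.9)
E
```

```text
clock: 10.95
ee_pos: [428.6, -60.7, 84.9]
orientation: [2.515, 1.883, 0.0]
ft_force: [-0.1, 0.8, 0.9]
grip_width: 85.1
gripper_force: 0.0
t10.95 [428.6 -60.7  84.9] yaw-16.37 tilt [ 1.e-01  0.e+00 -1.e+03] F [-0.1  0.8  0.9] w85.1 g0.0
label [424.1 -68.9] [15.5 21.2] 72.6
body ((426.5029602050781, -61.75069046020508), (109.98128509521484, 50.4409294128418), 72.21546936035156)
shift [-2.2 -2.3 73.9] turn [ 0.  -0.   0.5]
```

```bash
python3 -m crank '[[[0,0,0.8],[-1.9,-2.3,10],1],[[0,0,0.8],[-1.9,-2.3,35],1],[[0,0,0.8],[-1.9,-2.3,60],1],[[0,0,0.8],[-1.9,-2.3,74],1],[[0,0,0.8],[-1.9,-2.3,74],1],[[0,0,0.8],[-1.9,-2.3,74],0.3],[[0,0,0.8],[-1.9,-2.3,74],0.3],[[0,0,0.8],[-1.9,-2.3,74],0]]'
python3 -m crank '[[[0,0,0],[0,0,0],0],[[0,0,0],[0,0,0],0],[[0,0,0],[0,0,-8],0],[[0,0,-2],[0,0,-25],0],[[0,0,-8],[0,0,-45],0],[[0,0,-16],[0,0,-65],0],[[0,0,-24],[0,0,-75],0],[[0,0,-28],[0,0,-75],0]]'
python3 - <<'E'
from h import *
st(); plan((629.8,-47,85),86.15)
E
```

```text
clock: 11.8
ee_pos: [426.4, -62.1, 12.0]
orientation: [2.529, 1.861, 0.002]
ft_force: [0.5, -0.4, 1.3]
grip_width: 50.8
gripper_force: 62.1
clock: 12.6
ee_pos: [426.2, -61.8, 87.7]
orientation: [1.997, 2.422, 0.002]
ft_force: [0.1, 0.3, -3.5]
grip_width: 50.7
gripper_force: 64.1
t12.60 [426.2 -61.8  87.7] yaw11.01 tilt [ 2.8e+00 -5.0e-01 -1.0e+03] F [ 0.1  0.3 -3.5] w50.7 g64.1
shift [-24.3 202.6   3.2] turn [  0.1   0.1 -75.1]
```

```bash
python3 -m crank '[[[0,0,-5],[-2,20,0],0],[[0,0,-13],[-6,50,0],0],[[0,0,-21],[-10,83,0],0],[[0,0,-29],[-14,116,0],0],[[0,0,-37],[-18,150,0],0],[[0,0,-45],[-21,180,0],0],[[0,0,-53],[-24,198,0],0],[[0,0,-59],[-24.3,202.6,0],0]]'
python3 - <<'E'
from h import *
st(); plan((629.8,-47,40),86.15)
E
```

```text
clock: 13.4
ee_pos: [632.0, -47.8, 86.4]
orientation: [0.543, 3.091, -0.001]
ft_force: [-1.6, 0.3, -2.9]
grip_width: 50.4
gripper_force: 64.0
t13.40 [632.  -47.8  86.4] yaw70.07 tilt [    2.9    -1.  -1000. ] F [-1.6  0.3 -2.9] w50.4 g64.0
shift [ 2.5  0.  46.4] turn [ -0.    0.2 -16.1]
```

```bash
python3 -m crank '[[[0,0,-6],[1,0,8],0],[[0,0,-13],[2.5,0,25],0],[[0,0,-16],[2.5,0,40],0],[[0,0,-16],[2.5,0,46],0],[[0,0,-16],[2.5,0,47],0],[[0,0,-16],[2.5,0,47],0],[[0,0,-16],[2.5,0,47],0],[[0,0,-16],[2.5,0,47],0]]'
python3 - <<'E'
from h import *
st();c=get_calibration("wrist");a=grab_frame("wrist");cv2.imwrite("pics/w10.png",a);st();plan((629.8,-47,40),86.15)
cv2.imwrite("pics/w10b.png",cv2.resize(a[40:340,130:390],None,fx=2,fy=2,interpolation=cv2.INTER_CUBIC))
E
```

```text
clock: 14.2
ee_pos: [627.6, -47.3, 39.6]
orientation: [0.118, 3.138, -0.0]
ft_force: [0.0, 0.3, -3.6]
grip_width: 50.4
gripper_force: 70.3
t14.20 [627.6 -47.3  39.6] yaw85.71 tilt [ 1.3e+00 -3.0e-01 -1.0e+03] F [ 0.   0.3 -3.6] w50.4 g70.3
t14.25 [627.5 -47.4  39.5] yaw85.70 tilt [ 1.1e+00 -2.0e-01 -1.0e+03] F [ 0.2  0.5 -3.9] w50.6 g70.3
shift [-2.3  0.6 -0.5] turn [-0.   0.1 -0.4]
```

View pics/w10b.png

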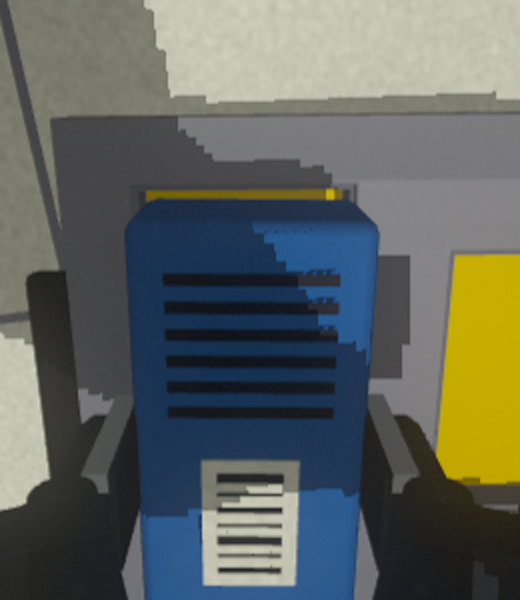

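Run:
```python
from chk import *
cr=lambda u:((u[0]+.5)/2-.5+130,(u[1]+.5)/2-.5+40)
for n,u,z in (("floorL",(146,196),8),("floorR",(340,196),8),("floornear",(250,190),8),("chL",(133,195),20),("chR",(357,195),20),("chN",(250,186),20),("tray near",(300,115),20),("tray left",(57,190),20),("labelN",(250,460),59.5),("labelF",(250,585),59.5),("devL",(127,235),59.5),("devR",(378,235),59.5),("devN",(250,220),59.5)):
    print(n,loc(cr(u),z))
print("tcp",((manip.sense()["ee_pos"][:2]-T)@np.c_[ex,ey]).round(1))
```

```text
floorL [ -54.5 -151.1]
floorR [-54.  -97.3]
floornear [ -55.9 -122.2]
chL [ -56.6 -152.5]
chR [-56.1 -94.6]
chN [ -58.7 -122.2]
tray near [ -76.1 -109.6]
tray left [ -58. -172.]
labelN [  -2.9 -122.7]
labelF [  31.8 -123. ]
devL [ -54.5 -146.8]
devR [-54.1 -96.7]
devN [ -57.4 -122.2]
tcp [  -2.2 -123. ]
```

```bash
python3 -m crank '[[[0,0,-0.4],[-1.2,-0.9,0],0],[[0,0,-0.4],[-1.2,-0.9,4],0],[[0,0,-0.4],[-1.2,-0.9,8],0],[[0,0,-0.4],[-1.2,-0.9,11],0],[[0,0,-0.4],[-1.2,-0.9,14],0],[[0,0,-0.4],[-1.2,-0.9,17],0],[[0,0,-0.4],[-1.2,-0.9,18.5],0],[[0,0,-0.4],[-1.2,-0.9,18.5],0]]'
```

```text
clock: 15.05
ee_pos: [628.2, -48.3, 20.3]
orientation: [0.106, 3.14, 0.0]
ft_force: [1.4, -0.3, -3.5]
grip_width: 50.6
gripper_force: 70.5
```

```bash
python3 -m crank '[[[0,0,0],[0,0,0],0.6],[[0,0,0],[0,0,0],0.73],[[0,0,0],[0,0,0],0.73],[[0,0,0],[0,0,0],0.73],[[0,0,0],[0,0,-10],0.73],[[0,0,0],[0,0,-40],0.73],[[0,0,0],[0,0,-80],0.8],[[0,0,0],[0,0,-110],1]]'
python3 -m crank '[[[0,0,5],[10,-12,0],1],[[0,0,13],[32,-38,0],1],[[0,0,21],[55,-65,0],1],[[0,0,29],[80,-93,0],1],[[0,0,37],[105,-122,0],1],[[0,0,45],[130,-150,0],1],[[0,0,53],[155,-180,0],1],[[0,0,61],[175,-205,0],1]]'
python3 - <<'E'
from h import *
st(); plan((419,-255,110),-3.6)
E
```

```text
clock: 15.85
ee_pos: [628.9, -48.4, 133.1]
orientation: [0.107, 3.138, -0.0]
ft_force: [1.3, -0.1, 0.8]
grip_width: 80.8
gripper_force: 0.0
clock: 16.65
ee_pos: [438.1, -242.4, 131.3]
orientation: [1.694, 2.645, 0.0]
ft_force: [0.6, 0.1, -0.1]
grip_width: 85.5
gripper_force: 0.0
t16.65 [ 438.1 -242.4  131.3] yaw24.72 tilt [ 9.e-01 -3.e-01 -1.e+03] F [ 0.6  0.1 -0.1] w85.5 g0.0
shift [ -3.4 -22.6  21.3] turn [ 0.   0.  28.3]
```

```bash
python3 -m crank '[[[0,0,5],[-1,-7,5],1],[[0,0,13],[-2,-15,12],1],[[0,0,21],[-3,-21,19],1],[[0,0,27],[-3.4,-22.6,21],1],[[0,0,28.3],[-3.4,-22.6,21],1],[[0,0,28.3],[-3.4,-22.6,21],1],[[0,0,28.3],[-3.4,-22.6,21],1],[[0,0,28.3],[-3.4,-22.6,21],1]]'
cat >> h.py <<'E'
def body(a,c,z,lo,hi):
    h=cv2.cvtColor(a,cv2.COLOR_BGR2HSV);m=cv2.inRange(h,lo,hi);m=cv2.morphologyEx(m,cv2.MORPH_CLOSE,np.ones((15,15)))
    for q in cv2.findContours(m,cv2.RETR_EXTERNAL,cv2.CHAIN_APPROX_NONE)[0]:
        if cv2.contourArea(q)>1500:
            w=np.array([P(p,z,c) for p in q[:,0,:]],np.float32);r=cv2.minAreaRect(w);print("body",np.round(r[0],1),np.round(r[1],1),round(r[2],1))
E
python3 - <<'E'
from h import *
st();c=get_calibration("wrist");a=grab_frame("wrist");cv2.imwrite("pics/w11.png",a)
cv2.imwrite("pics/t2.png",grab_frame("top"))
body(a,c,34,(3,120,60),(17,255,255)); label(a,c,34,(419,-272))
plan((419,-262,12),-3.6)
E
```

```text
clock: 17.45
ee_pos: [421.1, -253.6, 109.6]
orientation: [2.28, 2.16, 0.001]
ft_force: [-0.4, -0.6, -0.2]
grip_width: 85.6
gripper_force: 0.0
t17.45 [ 421.1 -253.6  109.6] yaw-3.10 tilt [ 9.e-01  0.e+00 -1.e+03] F [-0.4 -0.6 -0.2] w85.6 g0.0
body [ 420.  -261.1] [93.5 57.2] 83.4
shift [-8.5 -1.5 97.5] turn [ 0.  -0.   0.5]
```

View pics/w11.png

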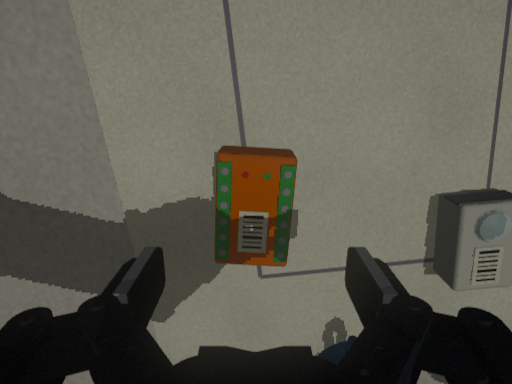

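The controller's label is at (253,233). The sensor is visible on the right with its lens at (493,226) and its label at (487,265).

Run:
```python
from h import *
c=get_calibration("wrist");st()
print("con label",rectfit([P(u,34,c) for u in [(239.5,211.5),(269,213),(267,254.5),(237,252.5)]],0,0))
l=P((253.2,232.8),34,c)
for p,q in (((296,156),(287,265)),((219,158),(215.5,262))):
    d=P(p,34,c)-P(q,34,c);print(np.degrees(np.arctan2(d[1],d[0])))
far=(P((287,265),34,c)+P((215.5,262),34,c))/2;print("far end mid",far)
print("sensor label",P((487,265),34,c),"lens",P((493,226),40,c))
d=np.array([np.cos(np.radians(84)),np.sin(np.radians(84))]);t=l+15*d;print(l,t,far+45*d);plan((*t,12),-6)
```

```text
t17.55 [ 420.9 -253.6  109.5] yaw-3.14 tilt [ 6.e-01  0.e+00 -1.e+03] F [-0.3  1.5  0.6] w85.3 g0.0
con label (array([ 418.4, -280.8]), np.float64(-6.95), [np.float64(22.1), np.float64(35.1), np.float64(23.6), np.float64(34.6)])
84.47868293016981
82.94379194109494
far end mid [ 415.49079827 -306.95384322]
sensor label [ 602.40094062 -318.85512821] lens [ 596.34628184 -281.88305112]
[ 418.50073742 -280.32988048] [ 420.06866437 -265.41205205] [ 420.19457912 -262.20035793]
shift [-11.8  -0.3  97.5] turn [ 0.  -0.   2.9]
```

```bash
python3 -m crank '[[[0,0,3.2],[-6,-0.3,10],1],[[0,0,3.2],[-10.9,-0.4,40],1],[[0,0,3.2],[-10.9,-0.4,70],1],[[0,0,3.2],[-10.9,-0.4,92],1],[[0,0,3.2],[-10.9,-0.4,97.5],1],[[0,0,3.2],[-10.9,-0.4,97.5],1],[[0,0,3.2],[-10.9,-0.4,97.5],0.3],[[0,0,3.2],[-10.9,-0.4,97.5],0]]'
python3 -m crank '[[[0,0,0],[0,0,0],0],[[0,0,0],[0,0,0],0],[[0,0,0],[0,0,-8],0],[[0,0,-2],[0,0,-25],0],[[0,0,-8],[0,0,-45],0],[[0,0,-16],[0,0,-65],0],[[0,0,-24],[0,0,-75],0],[[0,0,-28],[0,0,-75],0]]'
python3 - <<'E'
from h import *
st(); plan((640.9,118.9,85),86.15)
E
```

```text
clock: 18.35
ee_pos: [420.3, -265.0, 12.7]
orientation: [2.341, 2.093, 0.001]
ft_force: [-0.9, -1.4, 0.6]
grip_width: 59.3
gripper_force: 0.7
clock: 19.15
ee_pos: [420.5, -264.9, 88.9]
orientation: [1.758, 2.6, 0.0]
ft_force: [-0.5, 0.2, -2.5]
grip_width: 57.0
gripper_force: 64.6
t19.15 [ 420.5 -264.9   88.9] yaw21.86 tilt [    3.     -1.8 -1000. ] F [-0.5  0.2 -2.5] w57.0 g64.6
shift [274.1 347.5   3.9] turn [  0.    0.2 -64.3]
```

```bash
python3 -m crank '[[[0,0,-4],[15,20,0],0],[[0,0,-10],[40,52,0],0],[[0,0,-17],[68,87,0],0],[[0,0,-24],[96,122,0],0],[[0,0,-31],[124,157,0],0],[[0,0,-38],[150,190,0],0],[[0,0,-45],[172,218,0],0],[[0,0,-50],[185,235,0],0]]'
python3 - <<'E'
from h import *
st(); plan((640.9,118.9,42),86.15)
E
```

```text
clock: 19.95
ee_pos: [571.6, -1.7, 87.5]
orientation: [0.488, 3.102, 0.003]
ft_force: [0.2, -0.7, -2.2]
grip_width: 57.1
gripper_force: 64.6
t19.95 [571.6  -1.7  87.5] yaw72.12 tilt [    2.      1.3 -1000. ] F [ 0.2 -0.7 -2.2] w57.1 g64.6
shift [-28.9 136.   45.8] turn [  0.1   0.1 -14. ]
```

```bash
python3 -m crank '[[[0,0,-5],[-8,38,0],0],[[0,0,-11],[-17,80,0],0],[[0,0,-14],[-25,118,0],0],[[0,0,-14],[-28,134,10],0],[[0,0,-14],[-28.9,136,35],0],[[0,0,-14],[-28.9,136,44],0],[[0,0,-14],[-28.9,136,46],0],[[0,0,-14],[-28.9,136,46],0]]'
python3 - <<'E'
from h import *
import time
c=get_calibration("wrist");a=grab_frame("wrist");c=get_calibration("wrist");a=grab_frame("wrist");cv2.imwrite("pics/w12.png",a);st();plan((640.9,118.9,42),86.15)
cv2.imwrite("pics/w12b.png",cv2.resize(a[40:340,130:390],None,fx=2,fy=2,interpolation=cv2.INTER_CUBIC))
E
```

```text
clock: 20.75
ee_pos: [639.6, 112.3, 40.6]
orientation: [-0.123, -3.138, 0.002]
ft_force: [-0.7, -0.6, -2.1]
grip_width: 56.3
gripper_force: 64.6
t20.85 [640.6 112.8  41.6] yaw85.53 tilt [ 9.e-01 -5.e-01 -1.e+03] F [-1.4  0.7 -1.1] w56.5 g64.6
shift [ 0.2  6.1 -0.4] turn [-0.   0.1 -0.6]
```

View pics/w12b.png

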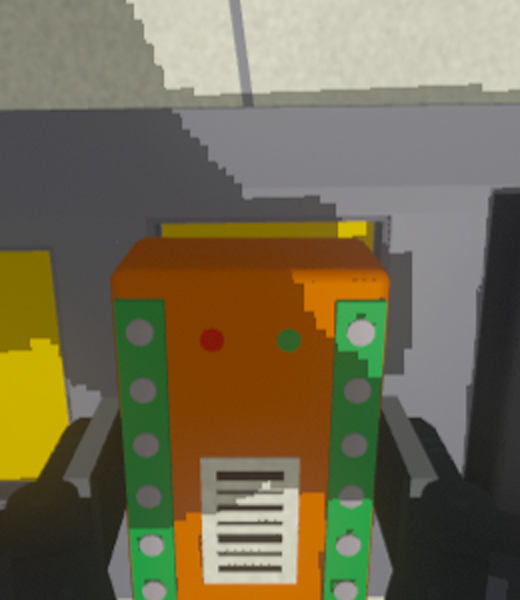

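Run:
```python
from chk import *
cr=lambda u:((u[0]+.5)/2-.5+130,(u[1]+.5)/2-.5+40)
for n,u,z in (("floorL",(161,230),8),("floorR",(375,230),8),("floornear",(250,222),8),("chL",(148,225),20),("chR",(390,225),20),("chN",(250,216),20),("tray near",(300,107),20),("labelN",(250,458),62.9),("labelF",(249,584),62.9),("devL",(113,285),62.9),("devR",(388,285),62.9),("devN",(250,270),62.9)):
    print(n,loc(cr(u),z))
print("tcp",((manip.sense()["ee_pos"][:2]-T)@np.c_[ex,ey]).round(1))
```

```text
floorL [-42.2  13.1]
floorR [-41.5  74.2]
floornear [-44.3  38.5]
chL [-46.1  11.5]
chR [-45.4  75.7]
chN [-48.2  38.6]
tray near [-75.6  51.4]
labelN [-1.9 38. ]
labelF [32.6 37.4]
devL [-42.3  10.8]
devR [-41.7  66.4]
devN [-45.2  38.5]
tcp [ 0.1 37.7]
```

```bash
python3 -m crank '[[[0,0,-0.6],[0,3,0],0],[[0,0,-0.6],[0,5.6,0],0],[[0,0,-0.6],[0,5.6,0],0],[[0,0,-0.6],[0,5.6,3],0],[[0,0,-0.6],[0,5.6,6],0],[[0,0,-0.6],[0,5.6,9],0],[[0,0,-0.6],[0,5.6,11],0],[[0,0,-0.6],[0,5.6,11],0]]'
python3 - <<'E'
from h import *
st();plan((640.9,118.9,20.7),86.15)
E
```

```text
clock: 21.65
ee_pos: [640.3, 119.4, 29.2]
orientation: [-0.104, -3.139, 0.0]
ft_force: [-0.3, 0.1, -2.2]
grip_width: 56.2
gripper_force: 64.6
t21.65 [640.3 119.4  29.2] yaw86.21 tilt [-1.e+00 -3.e-01 -1.e+03] F [-0.3  0.1 -2.2] w56.2 g64.6
shift [-0.6 -0.5  8.5] turn [-0.  -0.1  0.1]
```

```bash
python3 -m crank '[[[0,0,0],[-0.3,-0.9,0],0],[[0,0,0],[-0.3,-0.9,0],0],[[0,0,0],[-0.3,-0.9,3],0],[[0,0,0],[-0.3,-0.9,5],0],[[0,0,0],[-0.3,-0.9,7],0],[[0,0,0],[-0.3,-0.9,8],0],[[0,0,0],[-0.3,-0.9,8],0],[[0,0,0],[-0.3,-0.9,8],0]]'
```

```text
clock: 22.45
ee_pos: [641.0, 118.6, 21.8]
orientation: [-0.104, -3.14, 0.0]
ft_force: [0.7, 0.7, -1.5]
grip_width: 56.6
gripper_force: 64.6
```

```bash
python3 -m crank '[[[0,0,0],[0,0,0],0.7],[[0,0,0],[0,0,0],0.8],[[0,0,0],[0,0,0],0.8],[[0,0,0],[0,0,0],0.8],[[0,0,0],[0,0,-10],0.8],[[0,0,0],[0,0,-40],0.8],[[0,0,0],[0,0,-80],0.9],[[0,0,0],[0,0,-110],1]]'
python3 -m crank '[[[0,0,4],[1,-20,0],1],[[0,0,10],[2,-55,0],1],[[0,0,18],[3,-98,0],1],[[0,0,26],[4,-141,0],1],[[0,0,34],[6,-184,0],1],[[0,0,42],[7,-227,0],1],[[0,0,50],[8,-265,0],1],[[0,0,56],[9,-290,0],1]]'
python3 - <<'E'
from h import *
st(); plan((600,-304,110),9)
E
```

```text
clock: 23.25
ee_pos: [641.7, 118.7, 134.5]
orientation: [0.104, 3.138, 0.001]
ft_force: [-0.5, 0.6, 0.2]
grip_width: 85.0
gripper_force: 0.0
clock: 24.05
ee_pos: [611.1, -175.2, 131.9]
orientation: [1.58, 2.715, -0.004]
ft_force: [0.5, 0.0, 0.5]
grip_width: 85.4
gripper_force: 0.0
t24.05 [ 611.1 -175.2  131.9] yaw29.59 tilt [-8.0e-01 -2.3e+00 -1.0e+03] F [0.5 0.  0.5] w85.4 g0.0
shift [-106.5  -73.2   22.2] turn [-0.1  0.1 20.6]
```

```bash
python3 -m crank '[[[0,0,5],[-25,-17,5],1],[[0,0,12],[-55,-37,12],1],[[0,0,18],[-85,-58,20],1],[[0,0,20.6],[-104,-71,22],1],[[0,0,20.6],[-106.5,-73.2,22],1],[[0,0,20.6],[-106.5,-73.2,22],1],[[0,0,20.6],[-106.5,-73.2,22],1],[[0,0,20.6],[-106.5,-73.2,22],1]]'
python3 - <<'E'
from h import *
c=get_calibration("wrist");a=grab_frame("wrist");c=get_calibration("wrist");a=grab_frame("wrist");cv2.imwrite("pics/w13.png",a);st()
cv2.imwrite("pics/t3.png",grab_frame("top"));label(a,c,34,(602,-318),25)
cv2.imwrite("pics/w13b.png",cv2.resize(a[100:300,155:355],(800,600)[::-1] if 0 else (600,600),interpolation=cv2.INTER_CUBIC))
E
```

```text
clock: 24.85
ee_pos: [604.1, -296.4, 109.9]
orientation: [-2.023, -2.403, -0.003]
ft_force: [-0.8, -0.2, -0.3]
grip_width: 85.2
gripper_force: 0.0
t24.95 [ 603.9 -297.1  110. ] yaw9.77 tilt [ 4.0e-01  1.1e+00 -1.0e+03] F [ 0.1  0.4 -0.5] w85.4 g0.0
```

View pics/w13b.png

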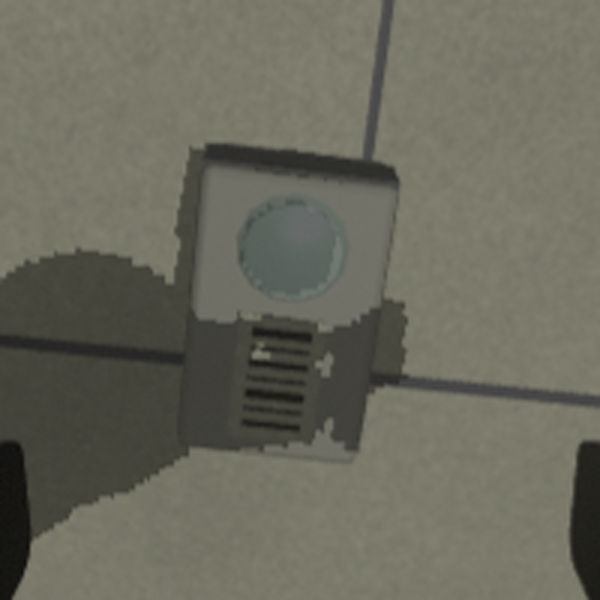

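The sensor's top face has corners (205,165), (397,183), (357,463) and (180,447) in the crop, with its label at about (276,380).

Run:
```python
from h import *
c=get_calibration("wrist");st()
cr=lambda u:((u[0]+.5)/3-.5+155,(u[1]+.5)/3-.5+100)
f=rectfit([P(cr(u),34,c) for u in [(180,447),(203,162),(399,182),(357,463)]],0,0);print(f)
l=P(cr((276,380)),34,c);a=np.radians(f[1]);print(l,l+15*np.array([np.cos(a),np.sin(a)]))
plan((*f[0],12),f[1]-90)
```

```text
t25.00 [ 603.8 -297.5  110. ] yaw9.74 tilt [ 4.e-01  8.e-01 -1.e+03] F [-0.2  0.6 -0.2] w85.5 g0.0
(array([ 601. , -303.5]), np.float64(93.27), [np.float64(75.7), np.float64(46.7), np.float64(75.6), np.float64(46.4)])
[ 601.60543779 -319.7762939 ] [ 600.74981846 -304.8007166 ]
shift [-5.5 -3.8 98. ] turn [ 0.  -0.   6.5]
```

```bash
python3 -m crank '[[[0,0,3],[-3,-2,10],1],[[0,0,6.5],[-6.1,-3.8,40],1],[[0,0,6.5],[-6.1,-3.8,70],1],[[0,0,6.5],[-6.1,-3.8,92],1],[[0,0,6.5],[-6.1,-3.8,97.5],1],[[0,0,6.5],[-6.1,-3.8,97.5],1],[[0,0,6.5],[-6.1,-3.8,97.5],0.3],[[0,0,6.5],[-6.1,-3.8,97.5],0]]'
python3 -m crank '[[[0,0,0],[0,0,0],0],[[0,0,0],[0,0,0],0],[[0,0,0],[0,0,-8],0],[[0,0,-2],[0,0,-25],0],[[0,0,-8],[0,0,-45],0],[[0,0,-16],[0,0,-65],0],[[0,0,-24],[0,0,-75],0],[[0,0,-28],[0,0,-75],0]]'
python3 - <<'E'
from h import *
st(); plan((635.3,34.5,85),86.15)
E
```

```text
clock: 25.8
ee_pos: [601.4, -306.3, 13.7]
orientation: [2.159, 2.279, 0.001]
ft_force: [0.4, 0.2, 0.7]
grip_width: 59.1
gripper_force: 0.0
clock: 26.6
ee_pos: [601.7, -306.8, 90.7]
orientation: [1.535, 2.736, 0.0]
ft_force: [0.9, -0.9, -0.9]
grip_width: 46.5
gripper_force: 63.8
t26.60 [ 601.7 -306.8   90.7] yaw31.40 tilt [    4.1    -2.3 -1000. ] F [ 0.9 -0.9 -0.9] w46.5 g63.8
shift [273.8 206.5   5.1] turn [  0.    0.3 -54.8]
```

```bash
python3 -m crank '[[[0,0,-5],[20,15,0],0],[[0,0,-12],[50,38,0],0],[[0,0,-20],[86,65,0],0],[[0,0,-28],[122,92,0],0],[[0,0,-36],[158,119,0],0],[[0,0,-43],[190,144,0],0],[[0,0,-48],[212,160,0],0],[[0,0,-50],[220,166,0],0]]'
python3 - <<'E'
from h import *
st(); plan((635.3,34.5,42),86.15)
E
```

```text
clock: 27.4
ee_pos: [629.4, -27.4, 88.1]
orientation: [0.231, 3.132, 0.003]
ft_force: [-0.4, -0.7, -0.6]
grip_width: 46.8
gripper_force: 63.8
t27.40 [629.4 -27.4  88.1] yaw81.55 tilt [    1.      1.7 -1000. ] F [-0.4 -0.7 -0.6] w46.8 g63.8
shift [ 3.3 62.  46.2] turn [ 0.1  0.  -4.6]
```

```bash
python3 -m crank '[[[0,0,-4.6],[0.5,15,0],0],[[0,0,-4.6],[0.9,42,0],0],[[0,0,-4.6],[0.9,60,0],0],[[0,0,-4.6],[0.9,62,12],0],[[0,0,-4.6],[0.9,62,35],0],[[0,0,-4.6],[0.9,62,45],0],[[0,0,-4.6],[0.9,62,46],0],[[0,0,-4.6],[0.9,62,46],0]]'
python3 - <<'E'
from h import *
for i in range(3): c=get_calibration("wrist");a=grab_frame("wrist")
cv2.imwrite("pics/w14.png",a);st();plan((635.3,34.5,42),86.15)
cv2.imwrite("pics/w14b.png",cv2.resize(a[40:340,130:390],None,fx=2,fy=2,interpolation=cv2.INTER_CUBIC))
E
```

```text
clock: 28.2
ee_pos: [637.4, 28.5, 40.9]
orientation: [-0.12, -3.138, 0.002]
ft_force: [0.5, 0.7, -1.0]
grip_width: 46.6
gripper_force: 63.8
t28.35 [638.3  29.4  42.1] yaw85.68 tilt [ 1.5e+00 -1.0e-01 -1.0e+03] F [ 0.1  1.  -0.8] w46.8 g63.8
shift [3.4 4.9 0.1] turn [ 0.   0.1 -0.5]
```

View pics/w14b.png

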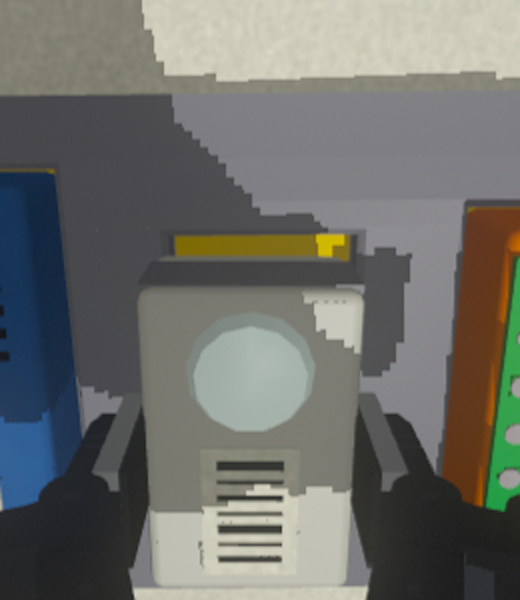

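Run:
```python
from chk import *
cr=lambda u:((u[0]+.5)/2-.5+130,(u[1]+.5)/2-.5+40)
for n,u,z in (("floorL",(174,245),8),("floorR",(350,245),8),("floornear",(250,235),8),("chL",(162,238),20),("chR",(366,238),20),("chN",(250,230),20),("tray near",(250,94),20),("labelN",(250,449),62.4),("labelF",(249,575),62.4),("devL",(139,305),62.4),("devR",(362,305),62.4),("devN",(250,287),62.4),("devF",(250,585),62.4)):
    print(n,loc(cr(u),z))
print("tcp",((manip.sense()["ee_pos"][:2]-T)@np.c_[ex,ey]).round(1));st()
```

```text
floorL [-34.3 -67. ]
floorR [-33.9 -16.2]
floornear [-37.1 -45.1]
chL [-39.1 -68.6]
chR [-38.6 -13.9]
chN [-41. -45.]
tray near [-75.6 -44.7]
labelN [ -0.3 -45.4]
labelF [ 34.1 -45.9]
devL [-34.3 -68. ]
devR [-33.9 -22. ]
devN [-38.  -45.1]
devF [ 37.1 -45.7]
tcp [  3.4 -45.7]
t28.35 [638.3  29.4  42.1] yaw85.68 tilt [ 1.5e+00 -1.0e-01 -1.0e+03] F [ 0.1  1.  -0.8] w46.8 g63.8
```

```bash
python3 -m crank '[[[0,0,-0.5],[0,2,0],0],[[0,0,-0.5],[0,3.2,0],0],[[0,0,-0.5],[0,3.2,0],0],[[0,0,-0.5],[0,3.2,3],0],[[0,0,-0.5],[0,3.2,6],0],[[0,0,-0.5],[0,3.2,8],0],[[0,0,-0.5],[0,3.2,8],0],[[0,0,-0.5],[0,3.2,8],0]]'
python3 - <<'E'
from chk import *
st();print("tcp",((manip.sense()["ee_pos"][:2]-T)@np.c_[ex,ey]).round(1))
E
```

```text
clock: 29.15
ee_pos: [637.8, 33.0, 33.1]
orientation: [-0.104, -3.14, 0.0]
ft_force: [0.7, -0.7, -1.0]
grip_width: 46.7
gripper_force: 63.8
t29.15 [637.8  33.   33.1] yaw86.21 tilt [-3.e-01 -1.e-01 -1.e+03] F [ 0.7 -0.7 -1. ] w46.7 g63.8
tcp [  2.6 -42.1]
```

```bash
python3 -m crank '[[[0,0,0],[-0.4,0.3,1],0],[[0,0,0],[-0.4,0.3,3],0],[[0,0,0],[-0.4,0.3,5],0],[[0,0,0],[-0.4,0.3,7],0],[[0,0,0],[-0.4,0.3,9],0],[[0,0,0],[-0.4,0.3,10.3],0],[[0,0,0],[-0.4,0.3,10.3],0],[[0,0,0],[-0.4,0.3,10.3],0]]'
```

```text
clock: 29.95
ee_pos: [638.3, 33.3, 23.0]
orientation: [0.104, 3.14, -0.0]
ft_force: [0.4, -0.5, -0.4]
grip_width: 46.7
gripper_force: 63.8
```

```bash
python3 -m crank '[[[0,0,0],[0,0,0],0.6],[[0,0,0],[0,0,0],0.68],[[0,0,0],[0,0,0],0.68],[[0,0,0],[0,0,0],0.68],[[0,0,0],[0,0,-10],0.68],[[0,0,0],[0,0,-40],0.68],[[0,0,0],[0,0,-80],0.8],[[0,0,0],[0,0,-120],1]]'
python3 -m crank '[[[0,0,-3],[0,0,-25],1],[[0,0,-8],[10,0,-70],1],[[0,0,-13],[40,2,-90],1],[[0,0,-18],[70,4,-90],1],[[0,0,-24],[80,6,-90],1],[[0,0,-24],[80,6,-90],1],[[0,0,-24],[80,6,-90],1],[[0,0,-24],[80,6,-90],1]]'
python3 - <<'E'
from h import *
for i in range(3): c=get_calibration("wrist");a=grab_frame("wrist")
cv2.imwrite("pics/w15.png",a);import pickle;pickle.dump(c,open("w15.pkl","wb"));st();plan((365,298,230),132)
cv2.imwrite("pics/t4.png",grab_frame("top"))
T=np.array([638,75.2]);ex=np.array([.9977,-.0671]);ey=np.array([.0671,.9977])
for n,y,h in (("rea",126.5,36),("con",43.83,42),("sen",-40.83,42),("psu",-122.5,40)):
    print(n,proj((*(T+15*ex+y*ey),h),c).round(0)); label(a,c,h,T+15*ex+y*ey,32)
E
```

```text
clock: 30.75
ee_pos: [637.8, 33.3, 144.6]
orientation: [-0.104, -3.139, 0.0]
ft_force: [1.6, 0.9, 0.1]
grip_width: 80.6
gripper_force: 0.0
clock: 31.55
ee_pos: [560.0, 44.3, 233.3]
orientation: [-0.548, 3.092, -0.0]
ft_force: [0.7, 0.4, 0.7]
grip_width: 85.4
gripper_force: 0.0
t31.70 [559.6  44.4 232.8] yaw110.15 tilt [ 1.e-01 -1.e-01 -1.e+03] F [ 0.4 -0.2 -0.8] w85.2 g0.0
shift [ 95.3 305.1   2.8] turn [ -0.    0.  -21.9]
rea [344. 278.]
con [285. 257.]
label [656.4 117.9] [21.6 33.6] 85.7
sen [219. 231.]
label [641.5  33.5] [44.8 62. ] 85.8
psu [153. 204.]
label [645.  -49.8] [21.6 33.4] 85.6
```

```bash
python3 -m crank '[[[0,0,-3],[8,25,0],1],[[0,0,-6],[22,68,0],1],[[0,0,-10],[36,114,0],1],[[0,0,-14],[50,160,0],1],[[0,0,-18],[64,206,0],1],[[0,0,-22],[78,250,0],1],[[0,0,-22],[90,288,2],1],[[0,0,-22],[95,305,3],1]]'
python3 - <<'E'
from h import *
for i in range(4): c=get_calibration("wrist");a=grab_frame("wrist")
cv2.imwrite("pics/w16.png",a);import pickle;pickle.dump(c,open("w16.pkl","wb"));st();cv2.imwrite("pics/t5.png",grab_frame("top"))
g=cv2.cvtColor(a,cv2.COLOR_BGR2HSV)
for p in ((399,329,104),(354,288,96),(309,248,90),(430,300,0)): print(proj(p,c).round(0))
for y in range(0,384,48): print([int(v) for v in g[y,::32,2]])
for t in (35,50,65):
    m=(g[...,2]<t).astype(np.uint8);k,_,s,ce=cv2.connectedComponentsWithStats(m)
    print(t,[(ce[i].round(0).tolist(),s[i].tolist()) for i in range(1,k) if s[i][4]>800])
E
```

```text
clock: 32.55
ee_pos: [360.4, 301.9, 230.2]
orientation: [1.143, -2.926, -0.003]
ft_force: [-0.2, -0.5, 0.6]
grip_width: 85.3
gripper_force: 0.0
t32.75 [363.8 298.  229.9] yaw132.31 tilt [-2.e-01 -7.e-01 -1.e+03] F [ 0.5 -0.2 -0.7] w85.2 g0.0
[252. 228.]
[252. 163.]
[253.  93.]
[219. 195.]
[126, 124, 127, 127, 129, 134, 134, 66, 62, 64, 115, 120, 120, 119, 113, 118]
[132, 134, 130, 132, 132, 137, 137, 136, 68, 67, 120, 120, 122, 112, 114, 114]
[134, 133, 133, 135, 134, 133, 132, 72, 21, 72, 119, 121, 123, 120, 121, 117]
[127, 131, 136, 138, 135, 137, 136, 128, 33, 128, 136, 136, 120, 121, 125, 116]
[53, 75, 128, 134, 137, 136, 134, 73, 34, 94, 133, 134, 134, 117, 117, 117]
[91, 73, 19, 52, 135, 135, 138, 73, 82, 60, 134, 124, 117, 117, 122, 119]
[72, 95, 71, 129, 49, 32, 134, 132, 47, 78, 116, 31, 47, 115, 120, 114]
[14, 11, 14, 14, 16, 129, 91, 133, 67, 39, 119, 116, 12, 11, 9, 9]
35 [([256.0, 132.0], [237, 68, 38, 129, 4266]), ([242.0, 339.0], [0, 231, 512, 153, 33837])]
50 [([256.0, 130.0], [226, 62, 62, 148, 5525]), ([55.0, 200.0], [0, 149, 117, 103, 1444]), ([242.0, 336.0], [0, 230, 512, 154, 36216])]
65 [([256.0, 137.0], [220, 61, 73, 181, 6467]), ([55.0, 201.0], [0, 148, 117, 105, 1622]), ([15.0, 218.0], [0, 188, 37, 72, 888]), ([241.0, 334.0], [0, 229, 512, 155, 37783]), ([265.0, 297.0], [228, 285, 77, 37, 956])]
```

Run:
```python
from h import *
import pickle
c=pickle.load(open("w16.pkl","rb"));a=cv2.imread("pics/w16.png");g=cv2.cvtColor(a,cv2.COLOR_BGR2HSV)[...,2]
m=(g<38).astype(np.uint8)*255;m[200:]=0;m[:, :225]=0;m[:,290:]=0
q=max(cv2.findContours(m,cv2.RETR_EXTERNAL,cv2.CHAIN_APPROX_NONE)[0],key=cv2.contourArea)
for z in (96,):
    w=np.array([P(p,z,c) for p in q[:,0,:]],np.float32);r=cv2.minAreaRect(w);print(r,cv2.boxPoints(r).round(1).tolist())
for y in (90,120,150,180):
    xs=np.where(m[y])[0];l,rr=P((xs.min()-.5,y),96,c),P((xs.max()+.5,y),96,c);print(y,xs.min(),xs.max(),((l+rr)/2).round(1),np.linalg.norm(l-rr).round(1))
print("col256",[int(v) for v in g[56:76,256]],"r185:",[int(v) for v in g[185:310,256]])
for y in (215,230,245,260): print(y,[int(v) for v in g[y,200:320:2]])
```

```text
((334.2428283691406, 274.41259765625), (113.48408508300781, 31.589004516601562), 42.868988037109375) [[281.8999938964844, 247.39999389648438], [303.3999938964844, 224.1999969482422], [386.6000061035156, 301.3999938964844], [365.1000061035156, 324.6000061035156]]
90 237 274 [305.8 248.1] 32.0
120 239 272 [324.  264.9] 29.5
150 240 272 [343.1 282.9] 29.4
180 240 272 [363.6 301.8] 30.3
col256 [75, 74, 76, 76, 75, 68, 50, 39, 41, 42, 42, 42, 38, 38, 36, 27, 18, 21, 17, 17] r185: [32, 32, 33, 30, 32, 31, 32, 34, 31, 32, 32, 31, 38, 52, 61, 64, 65, 68, 71, 72, 74, 75, 77, 77, 69, 58, 59, 66, 69, 72, 76, 78, 83, 84, 84, 83, 85, 83, 82, 83, 83, 83, 83, 83, 77, 66, 85, 104, 103, 104, 103, 104, 104, 96, 83, 82, 83, 82, 82, 82, 80, 81, 82, 81, 80, 80, 79, 76, 73, 97, 127, 137, 138, 138, 137, 136, 135, 136, 136, 134, 133, 134, 135, 134, 134, 135, 134, 135, 133, 132, 133, 132, 133, 134, 135, 124, 97, 78, 79, 78, 73, 59, 49, 47, 48, 48, 48, 47, 49, 49, 47, 48, 48, 48, 68, 87, 92, 92, 92, 91, 92, 90, 92, 91, 93]
215 [136, 135, 134, 133, 133, 137, 135, 136, 129, 114, 130, 113, 60, 67, 74, 77, 77, 76
[... 332 characters left out ...]
, 82, 82, 83, 83, 82, 83, 83, 82, 82, 76, 69, 58, 124, 126, 106, 135, 136, 136, 134, 134, 134, 133, 132, 135, 134, 134, 137]
245 [136, 137, 137, 136, 138, 137, 137, 138, 138, 137, 137, 136, 79, 70, 74, 80, 84, 83, 83, 83, 82, 83, 82, 82, 82, 82, 82, 82, 80, 82, 81, 81, 81, 81, 81, 80, 81, 81, 82, 80, 80, 78, 74, 69, 67, 132, 136, 136, 133, 134, 135, 135, 136, 136, 138, 139, 136, 135, 133, 134]
260 [136, 135, 136, 134, 134, 135, 135, 135, 134, 134, 132, 101, 86, 127, 135, 134, 134, 134, 135, 136, 134, 139, 136, 139, 138, 136, 135, 135, 136, 137, 138, 133, 135, 133, 136, 133, 131, 133, 134, 133, 133, 134, 136, 135, 133, 135, 137, 135, 136, 135, 137, 136, 136, 135, 135, 135, 130, 132, 132, 132]
```

Run:
```python
from h import *
import pickle
c=pickle.load(open("w16.pkl","rb"))
f,b=P((256,253.7),104,c),P((256,208.5),104,c);print(f,b,np.linalg.norm(f-b))
l,r=P((223.5,232),104,c),P((288.5,232),104,c);print(l,r,np.linalg.norm(l-r),(l+r)/2)
u=np.array([np.cos(np.radians(43)),np.sin(np.radians(43))])
o=(f+b)/2;print("origin",o,"from front",f-25*u,"from back",b+25*u)
p=np.array([343.1,282.9]);n=np.array([-u[1],u[0]]);print("lateral offset head vs handle",(o-p)@n, "along",(o-p)@u)
print("handle end",(P((256,62),96,c)-o)@u,(P((256,197.5),96,c)-o)@u)
for s in (-45,-40): print(s,(p+n*((o-p)@n)/2)+u*((o-p)@u+s))
plan((*( o-45*u),150),133)
```

```text
[416.50010546 350.21714761] [382.03549022 318.60434989] 46.76728218988142
[420.22009399 312.05477466] [378.85421131 357.25797654] 61.27369509640435 [399.53715265 334.6563756 ]
origin [399.26779784 334.41074875] from front [398.21626292 333.16718861] from back [400.31933276 335.65430889]
lateral offset head vs handle -0.6337692445338102 along 76.20877303565014
handle end -149.15490002533386 -31.284178408951032
-45 [366.14076648 303.95257729]
-40 [369.79753498 307.36256909]
shift [-5.8  3.6 79.9] turn [-0.  -0.  -0.8]
```

```bash
python3 -m crank '[[[0,0,-0.8],[-3,2,20],1],[[0,0,-0.8],[-5.8,3.6,55],1],[[0,0,-0.8],[-5.8,3.6,80],1],[[0,0,-0.8],[-5.8,3.6,110],1],[[0,0,-0.8],[-5.8,3.6,140],1],[[0,0,-0.8],[-5.8,3.6,160],1],[[0,0,-0.8],[-5.8,3.6,169],1],[[0,0,-0.8],[-5.8,3.6,169],1]]'
python3 - <<'E'
from h import *
grab_frame("wrist");st();plan((366.2,304,60),133)
E
```

```text
clock: 33.6
ee_pos: [366.5, 303.2, 60.1]
orientation: [1.148, -2.922, 0.003]
ft_force: [0.2, -0.6, -0.4]
grip_width: 85.0
gripper_force: 0.0
t33.65 [366.8 303.9  60.9] yaw132.93 tilt [-0.e+00 -8.e-01 -1.e+03] F [ 0.4  0.5 -0.1] w85.0 g0.0
shift [0.3 0.5 0.9] turn [-0.  -0.  -0.1]
```

```bash
python3 -m crank '[[[0,0,0],[0,0.5,0],0.5],[[0,0,0],[0,0.5,0],0.3],[[0,0,0],[0,0.5,0],0],[[0,0,0],[0,0.5,0],0],[[0,0,0],[0,0.5,0],0],[[0,0,0],[0,0.5,0],0],[[0,0,0],[0,0.5,0],0],[[0,0,0],[0,0.5,0],0]]'
python3 - <<'E'
from h import *
grab_frame("wrist");st()
E
```

```text
clock: 34.45
ee_pos: [366.2, 305.1, 61.8]
orientation: [-1.151, 2.922, 0.0]
ft_force: [-0.4, -0.4, 5.4]
grip_width: 31.6
gripper_force: 59.1
t34.50 [366.2 305.1  61.8] yaw133.00 tilt [ 1.1e+00  6.0e-01 -1.0e+03] F [-0.3 -0.7  4.4] w31.0 g59.1
```

```bash
python3 -m crank '[[[0,0,0],[0,0,-3],0],[[0,0,0],[0,0,-10],0],[[0,0,0],[0,0,-20],0],[[0,0,0],[0,0,-35],0],[[0,0,0],[0,0,-50],0],[[0,0,0],[0,0,-70],0],[[0,0,0],[0,0,-90],0],[[0,0,0],[0,0,-100],0]]'
python3 - <<'E'
from h import *
for i in range(4): c=get_calibration("wrist");a=grab_frame("wrist")
st();cv2.imwrite("pics/w17.png",a);import pickle;pickle.dump(c,open("w17.pkl","wb"))
s=manip.sense();u=np.array([np.cos(np.radians(43)),np.sin(np.radians(43))])
g=cv2.cvtColor(a,cv2.COLOR_BGR2HSV)[...,2];print("col256",[int(v) for v in g[0:384:4,256]])
print([int(v) for v in g[150,200:312:2]],[int(v) for v in g[60,200:312:2]]);print([int(v) for v in g[310,180:340:4]])
E
```

```text
clock: 35.3
ee_pos: [366.2, 305.3, 163.0]
orientation: [-1.151, 2.921, 0.001]
ft_force: [0.7, 0.7, -2.9]
grip_width: 31.1
gripper_force: 59.6
t35.50 [365.6 304.5 160.9] yaw133.00 tilt [-2.e-01 -4.e-01 -1.e+03] F [-0.2  0.6 -2.6] w31.2 g59.6
col256 [54, 55, 53, 50, 47, 44, 14, 15, 16, 14, 20, 15, 15, 19, 19, 16, 17, 19, 19, 19, 18, 18, 21, 16, 17, 18, 20, 20, 22, 21, 22, 23, 24, 22, 22, 23, 26, 25, 24, 23, 25, 26, 27, 25, 27, 26, 26, 26, 24, 25, 24, 26, 24, 26, 28, 28, 25, 23, 25, 24, 20, 24, 22, 21, 19, 20, 18, 18, 17, 18, 19, 18, 15, 16, 16, 16, 16, 17, 25, 36, 79, 83, 88, 92, 95, 98, 84, 75, 30, 21, 19, 20, 21, 18, 18, 17]
[137, 111, 138, 157, 162, 162, 162, 44, 42, 41, 40, 40, 37, 36, 37, 35, 33, 34, 31, 31, 29, 28, 28, 26, 27, 23, 23, 24, 26, 24, 25, 24, 25, 25, 25, 25, 27, 29, 28, 30, 31, 31, 32, 33, 36, 36, 37, 39, 39, 153, 161, 162, 145, 154, 173, 170] [135, 157, 162, 162, 162, 44, 25, 22, 21, 23, 21, 22, 24, 22, 24, 24, 23, 21, 23, 21, 23, 20, 20, 20, 19, 18, 18, 20, 16, 19, 20, 19, 15, 16, 15, 18, 18, 15, 20, 21, 19, 20, 18, 21, 20, 22, 24, 25, 27, 26, 26, 89, 96, 95, 91, 84]
[29, 28, 27, 28, 28, 26, 24, 21, 25, 20, 54, 25, 23, 25, 24, 25, 24, 23, 21, 17, 24, 17, 22, 23, 24, 24, 20, 53, 30, 22, 22, 22, 23, 24, 25, 23, 25, 25, 28, 28]
```

Run:
```python
from h import *
import pickle
c=pickle.load(open("w17.pkl","rb"));u=np.array([np.cos(np.radians(43)),np.sin(np.radians(43))])
a=cv2.imread("pics/w17.png");g=cv2.cvtColor(a,cv2.COLOR_BGR2HSV)[...,2];print([int(v) for v in g[0:30,256]],[int(v) for v in g[300:350,256]])
s=manip.sense()["ee_pos"];o=s[:2]-[366.2,305.0]+[399.2,334.4];dz=s[2]-61.5
for n,x,z in (("endtop",-150,84),("endbot",-150,50),("headbacktop",-25,92),("headfront top",25,92),("junction",-25,84)): print(n,proj((*(o+x*u),12+dz+z),c).round(1))
m=(g<60)
for y in (40,100,160,200): 
    r=m[y,256-60:256+60]; print(y, 196+np.where(r)[0].min(),196+np.where(r)[0].max(), proj((*(o-60*u),12+dz+84),c).round(1))
print("level check F/M",manip.sense()["ft_torque"])
```

```text
[54, 56, 54, 53, 55, 56, 55, 54, 53, 52, 51, 50, 50, 49, 48, 48, 47, 47, 46, 45, 44, 40, 27, 17, 14, 16, 13, 13, 15, 16] [16, 15, 18, 17, 16, 18, 18, 17, 17, 19, 17, 22, 25, 25, 25, 25, 36, 62, 74, 77, 79, 79, 81, 82, 83, 85, 85, 88, 88, 91, 91, 93, 92, 94, 94, 95, 95, 90, 90, 97, 98, 100, 99, 99, 84, 62, 67, 72, 75, 76]
endtop [250.8  -9.4]
endbot [251.8  15.2]
headbacktop [251.9 341.2]
headfront top [252.3 430. ]
junction [252.1 326.7]
40 210 302 [251.8 253.9]
100 211 299 [251.8 253.9]
160 214 296 [251.8 253.9]
200 216 294 [251.8 253.9]
level check F/M [-0.06873269  0.06171621  0.012014  ]
```

```bash
python3 -m crank '[[[0,0,0],[-4,-12,-12],0],[[0,0,0],[-18,-48,-27],0],[[0,0,0],[-34,-92,-27],0],[[0,0,0],[-50,-138,-27],0],[[0,0,0],[-67,-184,-27],0],[[0,0,0],[-83,-229,-27],0],[[0,0,0],[-95,-262,-27],0],[[0,0,0],[-100.5,-277,-27],0]]'
python3 - <<'E'
from h import *
st();plan((628.4,170.4,188),133)
E
```

```text
clock: 36.3
ee_pos: [631.2, 166.8, 186.0]
orientation: [1.143, -2.925, 0.003]
ft_force: [0.4, 0.2, -1.6]
grip_width: 31.3
gripper_force: 60.0
t36.30 [631.2 166.8 186. ] yaw132.71 tilt [-5.0e-01 -2.4e+00 -1.0e+03] F [ 0.4  0.2 -1.6] w31.3 g60.0
shift [-0.3  4.5 -2. ] turn [-0.1 -0.1 -0.3]
```

```bash
Z='nothing'; python3 -m crank '[[[0,0,0],[0,2,-1],0],[[0,0,-0.3],[0,3.5,-2],0],[[0,0,-0.3],[0,3.5,-2],0],[[0,0,-0.3],[0,3.5,-2],0],[[0,0,-0.3],[0,3.5,-2],0],[[0,0,-0.3],[0,3.5,-2],0],[[0,0,-0.3],[0,3.5,-2],0],[[0,0,-0.3],[0,3.5,-2],0]]'
python3 - <<'E'
from h import *
st();c=get_calibration("top")
for n in ("t4","t5"):
    a=cv2.imread(f"pics/{n}.png")
    T=np.array([638,75.2]);ex=np.array([.9977,-.0671]);ey=np.array([.0671,.9977])
    for k,y,h in (("rea",126,36),("con",43.7,42),("sen",-41.4,42),("psu",-124,40)):
        q=[proj((*(T+i*ex+y*ey),h),c) for i in (-35,-25,15,30)];print(n,k,[a[int(round(p[1])),int(round(p[0]))].tolist() for p in q])
    m=cv2.inRange(cv2.cvtColor(a,cv2.COLOR_BGR2HSV),(20,150,80),(35,255,255));k,_,s,ce=cv2.connectedComponentsWithStats(m);print([(P(ce[i],8,c).round().tolist(),int(s[i][4])) for i in range(1,k) if s[i][4]>6 and abs(P(ce[i],8,c)[1]-75)<190])
E
```

```text
clock: 37.1
ee_pos: [625.9, 173.4, 190.1]
orientation: [-1.159, 2.92, -0.0]
ft_force: [0.2, -0.1, -2.9]
grip_width: 31.2
gripper_force: 60.0
t37.10 [625.9 173.4 190.1] yaw133.31 tilt [ 1.e-01 -1.e-01 -1.e+03] F [ 0.2 -0.1 -2.9] w31.2 g60.0
t4 rea [[19, 17, 18], [83, 82, 84], [101, 118, 119], [101, 119, 119]]
t4 con [[41, 45, 25], [51, 52, 32], [48, 52, 28], [45, 48, 26]]
t4 sen [[44, 45, 27], [41, 43, 26], [39, 41, 22], [44, 48, 27]]
t4 psu [[39, 25, 15], [46, 32, 19], [95, 110, 110], [74, 81, 80]]
[]
t5 rea [[19, 20, 19], [78, 76, 79], [96, 110, 112], [96, 112, 114]]
t5 con [[25, 64, 136], [19, 62, 136], [82, 93, 95], [83, 94, 97]]
t5 sen [[59, 64, 66], [102, 109, 101], [75, 86, 87], [72, 85, 86]]
t5 psu [[36, 23, 9], [44, 29, 17], [93, 108, 110], [70, 76, 75]]
[]
```

```bash
python3 -m crank '[[[0,0,0],[0,-2.5,0],0],[[0,0,0],[0,-2.5,0],0],[[0,0,0],[0,-2.5,0],0],[[0,0,0],[0,-2.5,0],0],[[0,0,0],[0,-2.5,0],0],[[0,0,0],[0,-2.5,0],0],[[0,0,0],[0,-2.5,0],0],[[0,0,0],[0,-2.5,0],0]]'
for i in 1 2; do python3 -m crank '[[[0,0,0],[0,0,0],0],[[0,0,0],[0,0,0],0],[[0,0,0],[0,0,0],0],[[0,0,0],[0,0,0],0],[[0,0,0],[0,0,0],0],[[0,0,0],[0,0,0],0],[[0,0,0],[0,0,0],0],[[0,0,0],[0,0,0],0]]' | sed -n '2p;6p'; done
python3 - <<'E'
from h import *
st();plan((622.9,88.4,188),133)
E
```

```text
clock: 37.9
ee_pos: [627.6, 171.7, 190.0]
orientation: [1.159, -2.92, -0.0]
ft_force: [-0.2, 1.0, -3.6]
grip_width: 31.0
gripper_force: 60.0
ee_pos: [627.6, 171.7, 190.0]
gripper_force: 60.0
ee_pos: [627.6, 171.7, 190.0]
gripper_force: 60.0
t39.50 [627.6 171.7 190. ] yaw133.31 tilt [    0.     0. -1000.] F [-0.9  0.4 -2.1] w31.4 g60.0
shift [ 60.6 -57.3   2. ] turn [-0.   0.   0.3]
```

```bash
python3 -m crank '[[[0,0,0],[10,-10,0],0],[[0,0,0],[28,-27,0],0],[[0,0,0],[46,-44,0],0],[[0,0,0.3],[57,-54,0],0],[[0,0,0.3],[60.5,-57.3,2],0],[[0,0,0.3],[60.5,-57.3,2],0],[[0,0,0.3],[60.5,-57.3,2],0],[[0,0,0.3],[60.5,-57.3,2],0]]'
for i in 1 2 3; do python3 -m crank '[[[0,0,0],[0,0,0],0],[[0,0,0],[0,0,0],0],[[0,0,0],[0,0,0],0],[[0,0,0],[0,0,0],0],[[0,0,0],[0,0,0],0],[[0,0,0],[0,0,0],0],[[0,0,0],[0,0,0],0],[[0,0,0],[0,0,0],0]]' | sed -n '2p;6p'; done
python3 - <<'E'
from h import *
c=get_calibration("wrist");a=grab_frame("wrist");cv2.imwrite("pics/w18.png",a);g=cv2.cvtColor(a,cv2.COLOR_BGR2HSV)[...,2];print([int(v) for v in g[300:350,256]])
for y in (160,200,250): 
    r=g[y,196:316]<60; print(y,196+np.where(r)[0].min(),196+np.where(r)[0].max())
st();plan((617.2,3.5,188),133)
E
```

```text
clock: 40.3
ee_pos: [623.0, 90.5, 188.2]
orientation: [-1.155, 2.921, 0.002]
ft_force: [0.9, 0.3, -2.5]
grip_width: 31.0
gripper_force: 60.0
ee_pos: [622.9, 88.4, 188.0]
gripper_force: 60.0
ee_pos: [622.9, 88.5, 188.0]
gripper_force: 60.0
ee_pos: [622.9, 88.4, 188.0]
gripper_force: 60.0
[21, 26, 25, 25, 26, 27, 26, 26, 24, 30, 33, 35, 36, 34, 37, 35, 51, 82, 96, 98, 100, 102, 104, 107, 107, 109, 110, 111, 113, 114, 117, 117, 118, 118, 120, 121, 121, 122, 124, 124, 126, 125, 124, 100, 69, 78, 89, 93, 96, 100]
160 215 296
200 216 294
250 196 315
t42.75 [622.9  88.5 188. ] yaw133.01 tilt [   -0.    -0. -1000.] F [-1.3 -0.4 -2. ] w31.6 g60.0
shift [ 62.1 -58.2   0. ] turn [-0. -0.  0.]
```

Nothing has slipped: the head edge is still at row 344. On to the sensor, then the power supply.

```bash
python3 -m crank '[[[0,0,0],[10,-10,0],0],[[0,0,0],[28,-27,0],0],[[0,0,0],[46,-44,0],0],[[0,0,0],[58,-54,0],0],[[0,0,0],[62,-58.2,0],0],[[0,0,0],[62,-58.2,0],0],[[0,0,0],[62,-58.2,0],0],[[0,0,0],[62,-58.2,0],0]]' | sed -n '2p'
for i in 1 2 3; do python3 -m crank '[[[0,0,0],[0,0,0],0],[[0,0,0],[0,0,0],0],[[0,0,0],[0,0,0],0],[[0,0,0],[0,0,0],0],[[0,0,0],[0,0,0],0],[[0,0,0],[0,0,0],0],[[0,0,0],[0,0,0],0],[[0,0,0],[0,0,0],0]]' | sed -n '2p;6p'; done
python3 - <<'E'
from h import *
c=get_calibration("wrist");a=grab_frame("wrist");cv2.imwrite("pics/w19.png",a);g=cv2.cvtColor(a,cv2.COLOR_BGR2HSV)[...,2];print([int(v) for v in g[312:350,256]])
for y in (160,200): 
    r=g[y,196:316]<60; print(y,196+np.where(r)[0].min(),196+np.where(r)[0].max())
st();plan((611.7,-78.9,188),133)
E
```

```text
ee_pos: [617.5, 5.6, 188.2]
ee_pos: [617.3, 3.6, 188.0]
gripper_force: 60.0
ee_pos: [617.3, 3.6, 188.0]
gripper_force: 60.0
ee_pos: [617.3, 3.6, 188.0]
gripper_force: 60.0
[30, 33, 34, 32, 48, 76, 91, 93, 93, 97, 97, 100, 101, 102, 105, 105, 108, 109, 110, 111, 112, 111, 112, 114, 114, 116, 101, 101, 118, 119, 118, 116, 94, 73, 83, 88, 90, 94]
160 214 296
200 216 294
t46.00 [617.3   3.7 188. ] yaw133.02 tilt [    0.     0. -1000.] F [ 0.2 -0.6 -2.8] w31.1 g60.0
shift [ 60.4 -56.6   0. ] turn [-0.  0.  0.]
```

```bash
python3 -m crank '[[[0,0,0],[10,-10,0],0],[[0,0,0],[28,-27,0],0],[[0,0,0],[46,-44,0],0],[[0,0,0],[57,-53,0],0],[[0,0,0],[60.4,-56.6,0],0],[[0,0,0],[60.4,-56.6,0],0],[[0,0,0],[60.4,-56.6,0],0],[[0,0,0],[60.4,-56.6,0],0]]' | sed -n '2p'
for i in 1 2 3; do python3 -m crank '[[[0,0,0],[0,0,0],0],[[0,0,0],[0,0,0],0],[[0,0,0],[0,0,0],0],[[0,0,0],[0,0,0],0],[[0,0,0],[0,0,0],0],[[0,0,0],[0,0,0],0],[[0,0,0],[0,0,0],0],[[0,0,0],[0,0,0],0]]' | sed -n '2p;6p'; done
python3 - <<'E'
from h import *
c=get_calibration("wrist");a=grab_frame("wrist");cv2.imwrite("pics/w20.png",a);g=cv2.cvtColor(a,cv2.COLOR_BGR2HSV)[...,2];print([int(v) for v in g[312:350,256]])
for y in (160,200): 
    r=g[y,196:316]<60; print(y,196+np.where(r)[0].min(),196+np.where(r)[0].max())
st();plan((366.2,305.0,165),133)
E
```

```text
ee_pos: [612.0, -77.0, 188.1]
ee_pos: [611.7, -79.0, 188.0]
gripper_force: 60.0
ee_pos: [611.7, -78.9, 188.0]
gripper_force: 60.0
ee_pos: [611.7, -79.0, 188.0]
gripper_force: 60.0
[28, 29, 30, 29, 44, 70, 81, 84, 86, 87, 89, 91, 91, 94, 95, 96, 98, 99, 101, 102, 102, 102, 102, 104, 105, 103, 104, 108, 108, 110, 108, 108, 94, 71, 74, 79, 83, 85]
160 215 301
200 216 295
t49.25 [611.7 -79.  188. ] yaw133.01 tilt [   -0.    -0. -1000.] F [ 0.2  0.3 -2.2] w31.5 g60.0
shift [-82.4 448.2  23. ] turn [ 0. -0.  0.]
```

```bash
python3 -m crank '[[[0,0,0],[-3,16,0],0],[[0,0,0],[-10,52,0],0],[[0,0,0],[-17,92,0],0],[[0,0,0],[-24,132,0],0],[[0,0,0],[-31,170,0],0],[[0,0,0],[-37,203,0],0],[[0,0,0],[-41,225,0],0],[[0,0,0],[-43,235,0],0]]' | sed -n 2p
python3 -m crank '[[[0,0,0],[-4,20,0],0],[[0,0,0],[-10,55,0],0],[[0,0,0],[-18,95,0],0],[[0,0,0],[-25,135,0],0],[[0,0,0],[-31,170,0],0],[[0,0,0],[-36,195,5],0],[[0,0,0],[-39,210,15],0],[[0,0,0],[-39.4,213,23],0]]' | sed -n 2p; python3 -m crank '[[[0,0,0],[0,0,0],0],[[0,0,0],[0,0,0],0],[[0,0,0],[0,0,0],0],[[0,0,0],[0,0,0],0],[[0,0,0],[0,0,0],0],[[0,0,0],[0,0,0],0],[[0,0,0],[0,0,0],0],[[0,0,0],[0,0,0],0]]' | sed -n 2p
python3 - <<'E'
from h import *
c=get_calibration("wrist");a=grab_frame("wrist");cv2.imwrite("pics/w21.png",a);g=cv2.cvtColor(a,cv2.COLOR_BGR2HSV)[...,2];print([int(v) for v in g[312:350,256]])
for y in (160,200): 
    r=g[y,196:316]<60; print(y,196+np.where(r)[0].min(),196+np.where(r)[0].max())
st();plan((366.2,305.1,61.8),133)
E
```

```text
ee_pos: [480.3, 125.4, 188.3]
ee_pos: [365.4, 306.9, 165.0]
ee_pos: [366.4, 304.8, 165.1]
[23, 24, 24, 23, 37, 62, 75, 76, 78, 79, 80, 83, 83, 85, 86, 87, 89, 90, 92, 93, 93, 93, 94, 94, 95, 96, 97, 98, 99, 99, 99, 96, 82, 67, 69, 70, 75, 76]
160 214 296
200 216 294
t51.70 [366.4 304.8 165. ] yaw133.01 tilt [ 1.e-01  0.e+00 -1.e+03] F [-0.3 -0.3 -2.5] w31.2 g60.0
shift [-1.000e-01  3.000e-01  1.032e+02] turn [-0.  0.  0.]
```

```bash
python3 -m crank '[[[0,0,0],[0,0.2,10],0],[[0,0,0],[0,0.2,28],0],[[0,0,0],[0,0.2,45],0],[[0,0,0],[0,0.2,58],0],[[0,0,0],[0,0.2,64],0],[[0,0,0],[0,0.2,69],0],[[0,0,0],[0,0.2,72],0],[[0,0,0],[0,0.2,72],0]]'
python3 -m crank '[[[0,0,0],[0,0,5],0],[[0,0,0],[0,0,10],0],[[0,0,0],[0,0,15],0],[[0,0,0],[0,0,20],0],[[0,0,0],[0,0,24],0],[[0,0,0],[0,0,27],0],[[0,0,0],[0,0,29],0],[[0,0,0],[0,0,30],0]]'
```

```text
clock: 52.5
ee_pos: [366.2, 305.1, 92.9]
orientation: [-1.152, 2.923, -0.0]
ft_force: [0.7, -0.1, -2.1]
grip_width: 31.2
gripper_force: 60.0
clock: 53.3
ee_pos: [366.2, 305.0, 62.8]
orientation: [1.152, -2.923, 0.0]
ft_force: [0.1, 0.5, -2.8]
grip_width: 31.3
gripper_force: 60.0
```

```bash
python3 -m crank '[[[0,0,0],[0,0,0.5],0],[[0,0,0],[0,0,1],0],[[0,0,0],[0,0,1.3],0],[[0,0,0],[0,0,1.3],0],[[0,0,0],[0,0,1.3],0],[[0,0,0],[0,0,1.3],0],[[0,0,0],[0,0,1.3],0],[[0,0,0],[0,0,1.3],0]]'
```

```text
clock: 54.1
ee_pos: [366.3, 305.0, 61.9]
orientation: [-1.151, 2.923, 0.0]
ft_force: [0.1, -0.5, 1.4]
grip_width: 31.0
gripper_force: 60.4
```

Contact, so the scanner is down on its seat. I'll release it and retreat to the same viewpoint as before to compare.

```bash
python3 -m crank '[[[0,0,0],[0,0,0],0.2],[[0,0,0],[0,0,0],0.6],[[0,0,0],[0,0,0],1],[[0,0,0],[0,0,0],1],[[0,0,0],[0,0,0],1],[[0,0,0],[0,0,0],1],[[0,0,0],[0,0,-15],1],[[0,0,0],[0,0,-45],1]]' | sed -n '2p;5p'
python3 -m crank '[[[0,0,0],[0,0,-30],1],[[0,0,0],[0,0,-70],1],[[0,0,0],[0,0,-100],1],[[0,0,0],[2,-3,-118],1],[[0,0,0.7],[5.5,-4,-120],1],[[0,0,0.7],[5.5,-4,-120],1],[[0,0,0.7],[5.5,-4,-120],1],[[0,0,0.7],[5.5,-4,-120],1]]' | sed -n '2p'
python3 - <<'E'
from h import *
for i in range(4): c=get_calibration("wrist");a=grab_frame("wrist")
cv2.imwrite("pics/w22.png",a);t=grab_frame("top");cv2.imwrite("pics/t6.png",t);st()
g=cv2.cvtColor(a,cv2.COLOR_BGR2HSV)[...,2];m=g<38
pts=[]
for y in (110,120,130,140,150,160,170,180):
    xs=np.where(m[y,225:290])[0]+225;pts.append((P((xs.min()-.5,y),96,c)+P((xs.max()+.5,y),96,c))/2)
pts=np.array(pts);d=pts[-1]-pts[0];print(pts[4].round(1),"dir",np.degrees(np.arctan2(d[1],d[0])))
col=g[:,256].astype(int);print([int(v) for v in col[190:215]],[int(v) for v in col[240:262]])
u=np.array([np.cos(np.radians(43)),np.sin(np.radians(43))])
for p,z in (((399.2,334.4),104),):
    print("expect back/front rows",proj((382.0,318.6,104),c),proj((416.5,350.2,104),c))
b=cv2.imread("pics/t5.png");d=(cv2.absdiff(t,b).max(2)>50).astype(np.uint8);k,_,s,ce=cv2.connectedComponentsWithStats(d)
print([(P(ce[i],20,get_calibration("top")).round().tolist(),int(s[i][4])) for i in range(1,k) if s[i][4]>8])
E
```

```text
ee_pos: [365.0, 303.9, 105.7]
grip_width: 85.1
ee_pos: [364.3, 297.8, 225.5]
t55.95 [364.7 298.3 226.2] yaw132.33 tilt [-9.e-01 -5.e-01 -1.e+03] F [-0.4 -0.5 -0. ] w85.4 g0.0
[342.6 282.8] dir 42.51249942041508
[34, 32, 35, 33, 34, 32, 33, 31, 39, 53, 63, 63, 67, 69, 70, 72, 73, 66, 66, 78, 72, 62, 61, 65, 69] [83, 82, 84, 82, 82, 83, 83, 82, 82, 82, 81, 81, 80, 78, 77, 74, 109, 135, 136, 137, 137, 135]
expect back/front rows [258.34085345 209.72829361] [258.32734045 255.53397854]
[([124.0, 441.0], 335), ([140.0, 244.0], 499), ([114.0, -41.0], 10), ([20.0, -130.0], 27)]
```

```bash
python3 -c "
from bench import manip
print(manip.hand_in())"
```

```text
the job is handed in; nothing more can be done
None
```

I seated all four devices in their pockets, scanned them left to right (over 2 s each), put the scanner back in its cradle and handed the job in at about 56 s; the hand-in returned no verdict, and I could not measure seating depth directly from the pictures.

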